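# Fill the tilted gift carton with biscotti batons

### The arm

A 6-joint arm with a two-finger parallel gripper is mounted at the origin on the work surface. World frame = base frame: x ahead of the robot, y to its left, z up, the work surface at z = 0. Lengths are in m, angles in rad, forces in N, time in s.
With the tool pointing down it reaches from about 0.225 to 0.875 m from the base axis. Payload 3.4 kg.
Tool frame: the origin (TCP) lies at the very end of the fingers, on their centre line; the grasp point (between the pads) lies manip.grip_point_offset behind it (manip.grip_point_offset is the distance from the TCP to the grasp point, in m); z points along the fingers, y is the line along which they close (so a half turn about z gives the same grasp; the last joint's range is limited). The gripper opens to 85 mm and grips with 20 to 120 N. Pads are 22 mm wide; open, the fingers measure 114 mm over their backs; the gripper's body (76 mm by 85 mm) begins 54 mm behind the grasp point. The pads swing forward as they close: fully open they stand 13 mm farther back than shut.
Start: joints at [1.075, 0.276, 1.505, -0, 1.361, -0.121], TCP at [0.211, 0.535, 0.231] pointing down, gripper open.
Joint ranges: [-2.89, 2.89], [-0.75, 2.08], [0.22, 2.7], [-1.18, 4.32], [0.11, 2.71], [-2.7, 2.7]. Speed limits (rad/s): [2.57, 2.57, 3.14, 3.14, 3.14, 3.14].

### API

Orientations are given as a unit quaternion [w, x, y, z].
In Python, from rig import manip gives the robot as it stands.
- The arm moves only by the shell command python3 -m pendant 'ROWS' [FORCE]. ROWS is JSON, a list of rows, each an object of numbers: "jaw": the opening, from -1 (shut) to 1 (fully open); "tx", "ty", "tz": the shift along the world's x, y, z in cm; "ax", "ay", "az": the turn, a rotation vector about the world's x, y, z in degrees. In form: [{"jaw": .., "tx": .., "ty": .., "tz": .., "ax": .., "ay": .., "az": ..}, ...]. A call has 1 to 10 rows; each row is the pose to reach, as a shift and turn from the pose commanded when the call began; what a row does not reach only later rows make up. A row lasts 1/8 s, in which the tool goes at most 62.5 mm and 10.7 degrees, less where a joint would pass 70% of its speed; a pose out of reach is approached as far as the arm can. A call with a gripper value outside its range is refused whole. The fingers move at their own pace and stop on an object; FORCE is the grip in N (left out, the last holds). Time passes only in rows, so rows that repeat a pose let the fingers close. It gives the time, the measured TCP pose, the force, the opening and the grip force at its end, in the units of the state.
- manip.get_state(): the state, without advancing time (a new reading comes with each control period).
- manip.get_image(name): name is "side" or "top" or "wrist"; returns a dict with "pixels" (400x640x3 uint8, blue, green, red), "depth" (400x640 float32, m along the optical axis (not along the pixel's ray), 0 where there is no reading), "fx", "fy", "cx", "cy" (pixels), "pose" (4x4, takes a point from camera to world coordinates). Camera axes: x right, y down, z forward; pixel columns grow to the right and rows downward; lengths in m; the calibration is good to about 2 mm. A picture is of the moment at which its call begins.
- manip.sign_off(): hands the job in; it is judged then, once.
The state is a dict: "clock": time; "qpos": joint angles; "qd": joint speeds; "effort": joint torques, N m; "position": TCP position; "ee_rot": TCP orientation; "contact_force": force on the tool from outside, world axes, zero at the start; "moment": the same for the moment, N m; "width": finger opening in m; "gripper_force": force on a finger pad.
Only numpy, scipy, OpenCV 4.12 (cv2) and the standard library are available. Lean on these libraries where they do the work, as an engineer would, in place of code of your own. Each camera call takes 0.05 s, during which the arm holds its last target. There are 200 camera calls.

### The job

Fill the gift carton in the tilted stand: take the two whole biscotti batons from the baking tray and lower them end-down into the carton, side by side, until each stands right down on its floor, and let go. The carton may sit a little to the left or right in its stand, so feel your way in; the batons are brittle, so never ram, drop or crush them. Leave the broken baton and the cookies where they lie on the tray, and do not shift the carton lid lying on the table.

Things in the scene. Friction and masses are not known exactly. Their poses are not given: they have to be found in the camera images.
- baton_a: Whole biscotti baton, baked brown with nut flecks, about 34 g: a bar 150 long, 20 wide, 18 thick, its last 3 mm at each end narrowed to 18 x 15. Origin at its centre; x along its length (either end may go down), y across its width, z through its thickness, up as it lies on the tray. A grip over 60 N may crush it
- baton_b: Whole biscotti baton, baked brown with nut flecks, about 34 g: a bar 150 long, 20 wide, 18 thick, its last 3 mm at each end narrowed to 18 x 15. Origin at its centre; x along its length (either end may go down), y across its width, z through its thickness, up as it lies on the tray. A grip over 60 N may crush it
- stub: Broken baton, same material and section but only 82 mm long; stays on the tray. Origin at its centre, x along its length
- tray: Fixed low aluminium baking tray, 270 (x) x 300 (y), floor 3 mm thick, rim 14 mm high. Origin under its centre, z up. The two whole batons and the broken one lie flat on it in random order, lengthwise near its x, about 78 mm apart
- stand: Fixed stainless stand; base plate 190 long (x -80 to 110) x 100, origin under it, z up. Its cradle holds a white stiff-board carton, open above, inside 41 x 25 x 105 deep, walls 3 mm, leaning back 40 degrees from vertical towards the stand's +x (away from the robot). The carton stays clipped where it is
- cradle: The stand's tilted cradle: back plate, foot ledge, 14 mm front lip, cheeks 49 apart. Origin: centre of the carton's inner floor if the carton sat at mid-width; it may sit up to 9 mm off along y, which is not reported. z: up the carton (105 deep), 40 degrees from vertical; x (41 inside): to the low back wall, inner face at x = 20.5, on which the batons come to lie; y: across (25 inside)
- mouth (a point): Centre of the carton's mouth if the carton sat at mid-width (really up to 9 mm off along y), 105 mm up the cradle's z; axes as the cradle's
- cookie_0: Round cookie, 64 across, 18 high, on the tray's robot-side end; leave alone. Origin under its centre
- cookie_1: Second round cookie like it, also to be left alone. Origin under its centre
- lid: Empty white carton lid lying on its side on the table, 90 long (x) x 73 x 39 high; leave alone. Origin under its centre
Things that resemble listed ones, but are neither listed nor needed, are in the scene too. Leave any purple look-alike of the stub alone. Leave any purple look-alike of the baton_a alone.

How it is judged:
On the way:
1. one of the two whole batons from the tray stands in the carton, its end down on the floor (((z of baton_a in the frame of cradle between 0.07 and 0.083 m and x of baton_a in the frame of cradle between -0.021 and 0.021 m and y of baton_a in the frame of cradle between -0.014 and 0.014 m and angle between the x axis of baton_a and the z axis of cradle, either way round below 0.12 rad) or (z of baton_b in the frame of cradle between 0.07 and 0.083 m and x of baton_b in the frame of cradle between -0.021 and 0.021 m and y of baton_b in the frame of cradle between -0.014 and 0.014 m and angle between the x axis of baton_b and the z axis of cradle, either way round below 0.12 rad))), for 0.2 s.
At the end, for the whole second after the job is handed in: Both whole batons stand in the carton within 7 degrees of its axis, lower ends within 8 mm of its floor, at rest and let go; the broken baton lies on the tray; cookies, broken baton and lid moved under 30 mm (z of baton_a in the frame of cradle between 0.07 and 0.083 m and x of baton_a in the frame of cradle between -0.021 and 0.021 m and y of baton_a in the frame of cradle between -0.014 and 0.014 m and angle between the x axis of each of baton_a, baton_b and the z axis of cradle, either way round below 0.12 rad and linear speed of each of baton_a, baton_b below 0.02 m/s and z of baton_b in the frame of cradle between 0.07 and 0.083 m and x of baton_b in the frame of cradle between -0.021 and 0.021 m and y of baton_b in the frame of cradle between -0.014 and 0.014 m and contact force between the fingers and baton_a below 0.05 N and contact force between the fingers and baton_b below 0.05 N and x of stub in the frame of tray between -0.13 and 0.13 m and y of stub in the frame of tray between -0.145 and 0.145 m and z of stub in the frame of tray below 0.03 m); the robot touches nothing.
It fails at once if a baton is rammed into or dropped onto the carton, its stand or the baton next to it (over 25 N) (contact force between any of baton_a, baton_b and stand above 25 N or contact force between baton_a and baton_b above 25 N).
It fails at once if a whole baton is dropped or knocked: out of the fingers it moves faster than 0.35 m/s ((contact force between the fingers and baton_a below 0.05 N and linear speed of baton_a above 0.35 m/s) or (contact force between the fingers and baton_b below 0.05 N and linear speed of baton_b above 0.35 m/s)).
It fails at once if a baton is crushed in the fingers (over 160 N in all, that is a grip of 80 N) (contact force between the fingers and baton_a above 160 N or contact force between the fingers and baton_b above 160 N).
It fails at once if the broken baton, a cookie or the carton lid is moved more than 30 mm (distance of any of stub, cookie_0, cookie_1, lid from where it was at the start of the episode above 0.03 m).
It also fails if it takes over 64 s, if anything falls off the work surface, if the arm or the gripper's body presses on something with over 40 N, if the wrist force passes 120 N, or if a joint passes its speed limit or range.

## Working session

There is one attempt and no reset: what is moved stays moved. The work goes in short steps, Python scripts to look and compute and a shell command to move; the robot and the scene stay as the last step left them, time stands still between calls to the robot, and variables do not carry over. Pictures are saved under pics/ and viewed, at most 10 in all, crops included, and the job is handed in when it is done.

```bash
ls; mkdir -p pics; python3 - <<'E'
from rig import manip
import cv2,numpy as np
print(manip.get_state(), manip.grip_point_offset)
for n in("top","side","wrist"):
    im=manip.get_image(n); np.savez(f"{n}0.npz",**im); cv2.imwrite(f"pics/{n}0.png",im["pixels"]); print(n,im["fx"],im["cx"],im["cy"],im["pose"].round(3).tolist())
E
```

```text
pics
{'clock': 0.0, 'qpos': array([ 1.07498083e+00,  2.76599218e-01,  1.50614039e+00,  4.12753045e-07,
        1.36072011e+00, -1.21038354e-01]), 'qd': array([-2.96027755e-05, -8.12914179e-04,  4.29600076e-04, -1.06593151e-03,
        5.25598565e-04,  5.71861449e-04]), 'effort': array([ 7.04158228e-04, -4.16771042e+01, -2.45807219e+01, -1.38625492e-04,
        1.10620927e-02, -6.43234330e-06]), 'position': array([0.21025441, 0.53460098, 0.23043443]), 'ee_rot': array([-2.83575908e-04,  1.86293783e-01,  9.82493641e-01, -8.89421053e-04]), 'contact_force': array([0.07322876, 0.07093012, 0.17924259]), 'moment': array([ 0.00801843, -0.01321382, -0.0253462 ]), 'gripper_force': 0.0, 'width': 0.08556665708386077} 0.0187
top 488.40038164027186 322.3750645239102 203.28023248638905 [[-0.004, -0.977, 0.215, 0.202], [-1.0, 0.005, 0.001, 0.048], [-0.002, -0.215, -0.977, 1.266], [0.0, 0.0, 0.0, 1.0]]
side 493.7038215215194 320.47142927529444 194.2631947259257 [[0.822, -0.367, 0.436, -0.087], [-0.57, -0.533, 0.626, -0.74], [0.003, -0.763, -0.647, 0.916], [0.0, 0.0, 0.0, 1.0]]
wrist 286.76057215956513 321.4609970412517 199.30319190794236 [[0.366, 0.881, 0.301, 0.133], [0.931, -0.345, -0.121, 0.566], [-0.003, 0.324, -0.946, 0.372], [0.0, 0.0, 0.0, 1.0]]
```

View pics/top0.png

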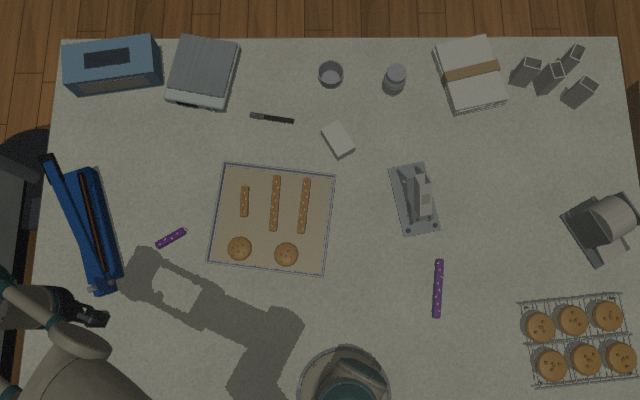

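View pics/side0.png

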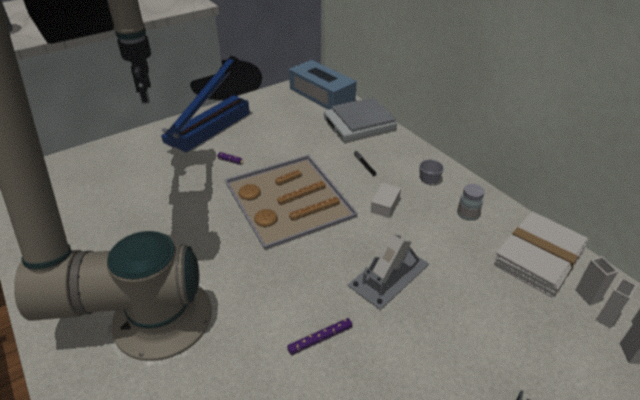

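Top: whole batons at (275,203) and (304,206), stub (244,201), carton in stand near (420,192), lid (338,140), purple look-alikes at (438,288) and (171,238). Side: batons at (302,192) and (315,208), carton at (390,260).

```bash
cat > h.py <<'E'
import numpy as np,cv2
from rig import manip
def load(n): return dict(np.load(n+".npz"))
def ray(im,uv):
    d=np.array([(uv[0]-im["cx"])/im["fx"],(uv[1]-im["cy"])/im["fy"],1.]); return im["pose"][:3,3],im["pose"][:3,:3]@d
def plane(im,uv,z):
    o,d=ray(im,uv); return o+d*(z-o[2])/d[2]
def tri(a,ua,b,ub):
    o1,d1=ray(a,ua);o2,d2=ray(b,ub)
    s=np.linalg.lstsq(np.c_[d1,-d2],o2-o1,rcond=None)[0]; p,q=o1+s[0]*d1,o2+s[1]*d2
    return (p+q)/2,np.linalg.norm(p-q)
def cloud(im):
    v,u=np.mgrid[:400,:640]; z=im["depth"]
    c=np.stack([(u-im["cx"])/im["fx"]*z,(v-im["cy"])/im["fy"]*z,z],-1)
    return c@im["pose"][:3,:3].T+im["pose"][:3,3]
def brown(im,box):
    hsv=cv2.cvtColor(im["pixels"],cv2.COLOR_BGR2HSV)
    m=cv2.inRange(hsv,(5,110,60),(22,255,255)); k=np.zeros_like(m); x0,y0,x1,y1=box; k[y0:y1,x0:x1]=255
    m=cv2.morphologyEx(m&k,cv2.MORPH_CLOSE,np.ones((3,3)))
    cs=cv2.findContours(m,cv2.RETR_EXTERNAL,cv2.CHAIN_APPROX_NONE)[0]
    return [c for c in cs if cv2.contourArea(c)>60],m
E
python3 - <<'E'
from h import *
R={}
for n,box in(("top",(205,160,340,280)),("side",(220,150,360,250))):
    im=load(n+"0"); cs,m=brown(im,box); P=cloud(im); R[n]=[]
    for c in cs:
        r=cv2.minAreaRect(c); b=np.zeros((400,640),np.uint8); cv2.drawContours(b,[c],-1,1,-1)
        M=cv2.moments(c); u=(M["m10"]/M["m00"],M["m01"]/M["m00"])
        e=cv2.erode(b,np.ones((3,3)))>0
        print(n,np.round(u,1),np.round(r[1],1),round(r[2],1),"z",np.round(np.median(P[e],0),3)," planar",plane(im,u,.02).round(4))
    
t=load("top0");s=load("side0")
big=lambda im,x0,y0,x1,y1,k:cv2.resize(im["pixels"][y0:y1,x0:x1],None,fx=k,fy=k,interpolation=cv2.INTER_CUBIC)
a=big(t,375,150,455,245,5);b=big(s,340,225,440,320,4)
a=cv2.copyMakeBorder(a,0,max(0,b.shape[0]-a.shape[0]),0,0,0);b=cv2.copyMakeBorder(b,0,max(0,a.shape[0]-b.shape[0]),0,0,0)
cv2.imwrite("pics/z.png",cv2.hconcat([a,b])[:600,:800])
E
```

```text
top [285.6 253.9] [22. 21.] 90.0 z [0.344 0.143 0.019]  planar [0.3441 0.1441 0.02  ]
top [238.9 248. ] [22. 22.] 90.0 z [0.36  0.264 0.019]  planar [0.3597 0.2638 0.02  ]
top [243.7 200.6] [29.  7.] 90.0 z [0.485 0.255 0.021]  planar [0.4842 0.2553 0.02  ]
top [303.5 205.5] [ 6.8 54.9] 7.1 z [0.469 0.1   0.021]  planar [0.4703 0.0988 0.02  ]
top [274.3 202.9] [ 7.1 54.4] 4.4 z [0.477 0.175 0.021]  planar [0.4776 0.1751 0.02  ]
side [265.3 217.4] [16. 21.] 90.0 z [0.342 0.133 0.017]  planar [0.3413 0.1315 0.02  ]
side [313.4 208. ] [ 7.3 50.6] 70.9 z [0.466 0.091 0.019]  planar [0.4675 0.09   0.02  ]
side [249.  191.6] [14. 20.] 90.0 z [0.358 0.254 0.017]  planar [0.3567 0.2505 0.02  ]
side [300.7 192.1] [ 7.  48.5] 69.1 z [0.477 0.167 0.019]  planar [0.4755 0.1655 0.02  ]
side [287.6 176.8] [ 6.2 25.6] 67.4 z [0.481 0.247 0.019]  planar [0.4818 0.2456 0.02  ]
```

View pics/z.png

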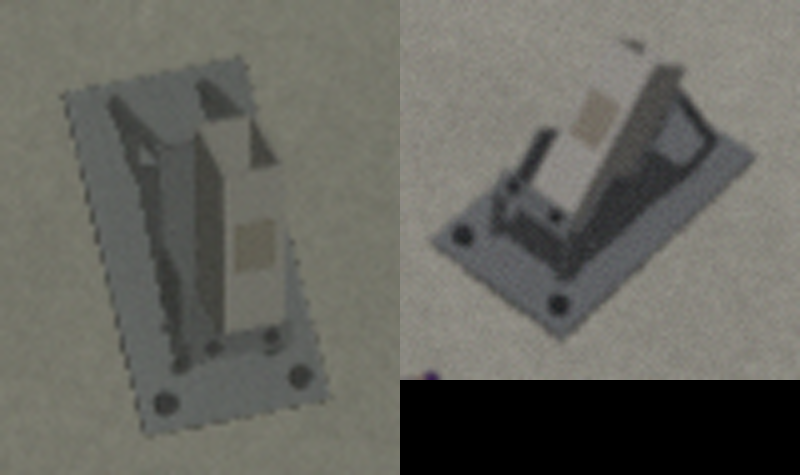

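```bash
python3 -m pendant '[{"jaw":1,"tx":21,"ty":-39.5,"tz":-3,"az":16.5},{"jaw":1,"tx":21,"ty":-39.5,"tz":-3,"az":16.5},{"jaw":1,"tx":21,"ty":-39.5,"tz":-3,"az":16.5},{"jaw":1,"tx":21,"ty":-39.5,"tz":-3,"az":16.5},{"jaw":1,"tx":21,"ty":-39.5,"tz":-3,"az":16.5},{"jaw":1,"tx":21,"ty":-39.5,"tz":-3,"az":16.5},{"jaw":1,"tx":21,"ty":-39.5,"tz":-3,"az":16.5},{"jaw":1,"tx":21,"ty":-39.5,"tz":-3,"az":16.5},{"jaw":1,"tx":21,"ty":-39.5,"tz":-3,"az":16.5},{"jaw":1,"tx":21,"ty":-39.5,"tz":-3,"az":16.5}]' 40
python3 - <<'E'
from h import *
im=manip.get_image("wrist"); np.savez("wrist1.npz",**im); cv2.imwrite("pics/wrist1.png",im["pixels"])
t=load("top0")
for n,I,box in(("top",t,(205,160,340,280)),("wrist",im,(0,0,640,400))):
    cs,_=brown(I,box)
    for c in cs:
        p=np.array([plane(I,q,.021)[:2] for q in c[:,0].astype(float)],np.float32)
        r=cv2.minAreaRect(p); 
        if r[0][0]>.25: 
            v=cv2.boxPoints(r); e=max((v[1]-v[0],v[2]-v[1]),key=np.linalg.norm); 
            print(n,np.round(r[0],4),np.round(r[1],4),"yaw",np.degrees(np.arctan(e[1]/e[0])).round(1), cv2.boundingRect(c))
E
```

```text
top [0.3439 0.1443] [0.0563 0.0537] yaw 0.4 (275, 243, 22, 23)
top [0.3598 0.2635] [0.0569 0.0563] yaw 1.6 (228, 237, 23, 23)
top [0.4845 0.2557] [0.078  0.0182] yaw 1.7 (240, 186, 8, 30)
top [0.4723 0.0986] [0.0178 0.1463] yaw -6.7 (297, 178, 13, 55)
top [0.4782 0.1751] [0.0183 0.145 ] yaw -3.4 (269, 176, 11, 55)
wrist [0.4596 0.1742] [0.0176 0.0688] yaw -11.9 (164, 369, 22, 31)
wrist [0.509  0.8423] [0.2324 0.1162] yaw 0.0 (547, 215, 93, 139)invalid input at $[0]: expected keys jaw, tx, ty, tz, ax, ay, az
```

View pics/wrist1.png

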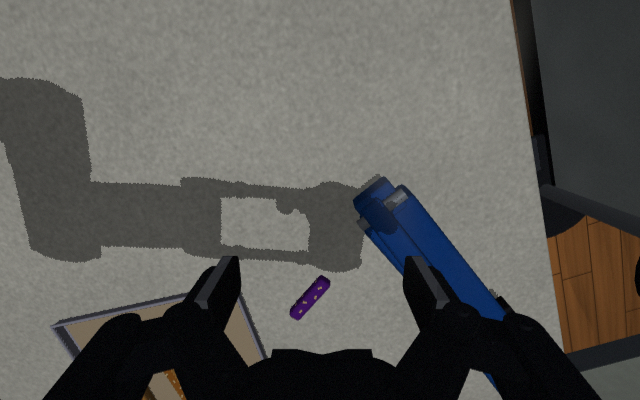

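The wrist camera looks from the robot side with fingertips at (230,260) and (410,260), so it sees what lies on the robot side of the TCP. The call was refused (all keys are needed); I'll send it again with a target further ahead.

```bash
python3 -m pendant '[{"jaw":1,"tx":35,"ty":-39.5,"tz":-1,"ax":0,"ay":0,"az":16.5},{"jaw":1,"tx":35,"ty":-39.5,"tz":-1,"ax":0,"ay":0,"az":16.5},{"jaw":1,"tx":35,"ty":-39.5,"tz":-1,"ax":0,"ay":0,"az":16.5},{"jaw":1,"tx":35,"ty":-39.5,"tz":-1,"ax":0,"ay":0,"az":16.5},{"jaw":1,"tx":35,"ty":-39.5,"tz":-1,"ax":0,"ay":0,"az":16.5},{"jaw":1,"tx":35,"ty":-39.5,"tz":-1,"ax":0,"ay":0,"az":16.5},{"jaw":1,"tx":35,"ty":-39.5,"tz":-1,"ax":0,"ay":0,"az":16.5},{"jaw":1,"tx":35,"ty":-39.5,"tz":-1,"ax":0,"ay":0,"az":16.5},{"jaw":1,"tx":35,"ty":-39.5,"tz":-1,"ax":0,"ay":0,"az":16.5},{"jaw":1,"tx":35,"ty":-39.5,"tz":-1,"ax":0,"ay":0,"az":16.5}]' 40
cat >> h.py <<'E'
def batons(I,box,zp=.021):
    cs,_=brown(I,box); out=[]
    for c in cs:
        p=np.array([plane(I,q,zp)[:2] for q in c[:,0].astype(float)],np.float32)
        r=cv2.minAreaRect(p); v=cv2.boxPoints(r); e=max((v[1]-v[0],v[2]-v[1]),key=np.linalg.norm)
        if max(r[1])>.06:
            M=cv2.moments(c); out.append((np.array(r[0]),np.array(r[1]),np.degrees(np.arctan(e[1]/e[0])),(M["m10"]/M["m00"],M["m01"]/M["m00"])))
    return out
E
python3 - <<'E'
from h import *
im=manip.get_image("wrist"); np.savez("wrist1.npz",**im); cv2.imwrite("pics/wrist2.png",im["pixels"])
t=load("top0"); T=batons(t,(205,160,340,280)); W=batons(im,(0,0,640,400))
for w in W:
    print("W",w[0].round(4),w[1].round(4),w[2].round(1),np.round(w[3]))
    for q in T:
        p,g=tri(t,q[3],im,w[3])
        if np.linalg.norm(q[0]-w[0])<.03: print("  T",q[0].round(4),q[2].round(1),"tri",p.round(4),"gap",g.round(4))
P=cloud(im)
for w in W:
    u,v=map(int,w[3]); print(P[v-2:v+3,u-2:u+3].reshape(-1,3).mean(0).round(4))
E
```

```text
clock: 1.45
position: [0.5619, 0.1381, 0.2206]
ee_rot: [-0.0, 0.045, 0.999, -0.0]
contact_force: [-0.1, 0.5, -0.7]
width: 0.0852
gripper_force: 0.0
W [ 0.8607 -0.3731] [0.0321 0.1103] -75.4 [ 25. 381.]
W [0.4857 0.252 ] [0.0212 0.0804] -0.9 [417.  96.]
  T [0.4845 0.2557] 1.7 tri [0.4844 0.255  0.0163] gap 0.0021
W [0.4808 0.1735] [0.0201 0.1461] -3.5 [347.  92.]
  T [0.4782 0.1751] -3.4 tri [0.4731 0.1729 0.0402] gap 0.0004
W [0.4741 0.0986] [0.0197 0.146 ] -6.5 [279.  95.]
  T [0.4723 0.0986] -6.7 tri [0.4689 0.0991 0.0249] gap 0.001
[ 0.8312 -0.33    0.0454]
[0.4837 0.2526 0.0198]
[0.4723 0.1736 0.0196]
[0.4676 0.0987 0.0199]
```

View pics/wrist2.png

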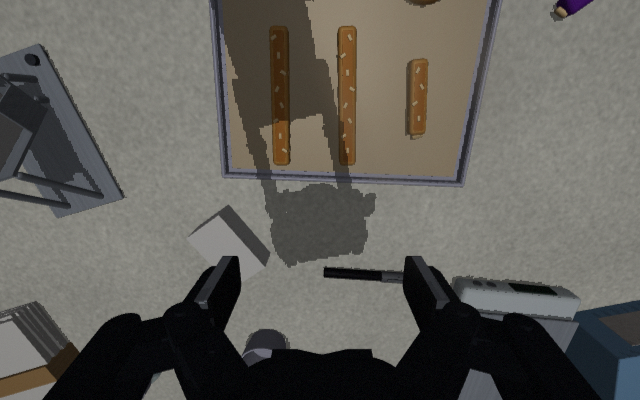

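Whole batons at (280,95) and (347,95), stub (417,97), lid (228,243), all clear of each other. Heights check out (about 20 mm top by depth). Grasp the right-hand baton 55 mm toward its far end.

```bash
python3 -m pendant '[{"jaw":0.2,"tx":-3.4,"ty":-4.6,"tz":-8,"ax":0,"ay":0,"az":-1.4},{"jaw":0.2,"tx":-3.4,"ty":-4.6,"tz":-13,"ax":0,"ay":0,"az":-1.4},{"jaw":0.2,"tx":-3.4,"ty":-4.6,"tz":-17,"ax":0,"ay":0,"az":-1.4},{"jaw":0.2,"tx":-3.4,"ty":-4.6,"tz":-19.5,"ax":0,"ay":0,"az":-1.4},{"jaw":0.2,"tx":-3.4,"ty":-4.6,"tz":-21,"ax":0,"ay":0,"az":-1.4},{"jaw":0.2,"tx":-3.4,"ty":-4.6,"tz":-21.4,"ax":0,"ay":0,"az":-1.4},{"jaw":0.2,"tx":-3.4,"ty":-4.6,"tz":-21.4,"ax":0,"ay":0,"az":-1.4}]' 40
python3 -m pendant '[{"jaw":-0.3,"tx":0,"ty":0,"tz":0,"ax":0,"ay":0,"az":0},{"jaw":-0.7,"tx":0,"ty":0,"tz":0,"ax":0,"ay":0,"az":0},{"jaw":-0.7,"tx":0,"ty":0,"tz":0,"ax":0,"ay":0,"az":0},{"jaw":-0.7,"tx":0,"ty":0,"tz":0,"ax":0,"ay":0,"az":0},{"jaw":-0.7,"tx":0,"ty":0,"tz":0,"ax":0,"ay":0,"az":0}]' 40
```

```text
clock: 2.38
position: [0.5272, 0.0946, 0.0081]
ee_rot: [0.001, 0.055, 0.998, 0.0]
contact_force: [-0.3, 0.7, 0.4]
width: 0.0511
gripper_force: 0.0
clock: 3.0
position: [0.5274, 0.0941, 0.0084]
ee_rot: [0.001, 0.056, 0.998, 0.0]
contact_force: [-0.7, -0.0, 6.2]
width: 0.0189
gripper_force: 39.8
```

```bash
python3 -m pendant '[{"jaw":-0.7,"tx":0,"ty":0,"tz":1,"ax":0,"ay":0,"az":0},{"jaw":-0.7,"tx":0,"ty":0,"tz":4,"ax":0,"ay":0,"az":0},{"jaw":-0.7,"tx":0,"ty":0,"tz":9,"ax":0,"ay":0,"az":0},{"jaw":-0.7,"tx":1.5,"ty":-4,"tz":14,"ax":0,"ay":0,"az":0},{"jaw":-0.7,"tx":3.3,"ty":-8,"tz":18,"ax":0,"ay":0,"az":0},{"jaw":-0.7,"tx":3.3,"ty":-13,"tz":22,"ax":0,"ay":0,"az":0},{"jaw":-0.7,"tx":3.3,"ty":-18,"tz":25,"ax":0,"ay":0,"az":0},{"jaw":-0.7,"tx":3.3,"ty":-22,"tz":25,"ax":0,"ay":0,"az":0},{"jaw":-0.7,"tx":3.3,"ty":-22,"tz":25,"ax":0,"ay":0,"az":0},{"jaw":-0.7,"tx":3.3,"ty":-22,"tz":25,"ax":0,"ay":0,"az":0}]' 40
python3 - <<'E'
from h import *
im=manip.get_image("wrist"); np.savez("wrist3.npz",**im); cv2.imwrite("pics/wrist3.png",cv2.resize(im["pixels"],(800,500)))
E
```

```text
clock: 4.25
position: [0.559, -0.1254, 0.2571]
ee_rot: [-0.0, 0.056, 0.998, 0.001]
contact_force: [0.2, 0.5, -0.2]
width: 0.0191
gripper_force: 39.1
```

View pics/wrist3.png

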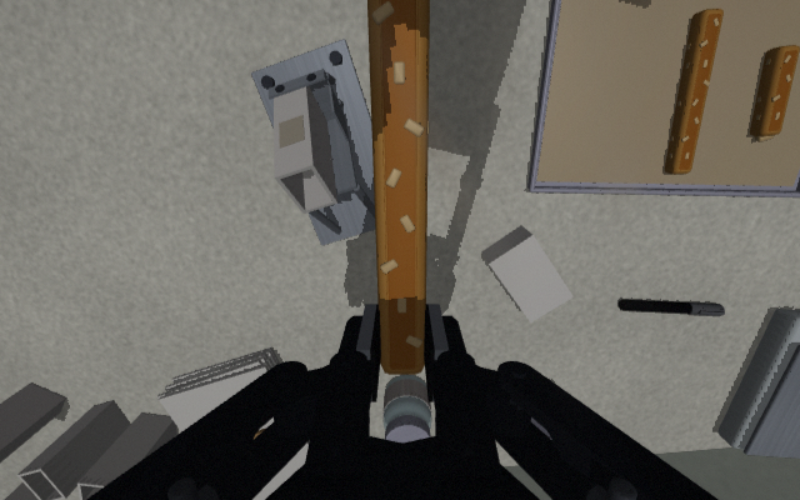

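Stand seen clearly: plate corners (800-wide picture) near (251,73), (345,40), (322,244); carton front face around (293,130), its mouth rim between (276,177) and (335,200). Baton is held, centre column.

```bash
python3 - <<'E'
from h import *
im=load("wrist3"); P=cloud(im); g=cv2.cvtColor(im["pixels"],cv2.COLOR_BGR2GRAY)
def pt(u,v): return P[int(v/1.25),int(u/1.25)].round(4)
for q in((262,75),(290,62),(340,48),(328,238),(260,80)): print("plate",q,pt(*q))
pl={}
for q in((251,73),(345,40),(322,244)): print("corner",plane(im,(q[0]/1.25,q[1]/1.25),.004).round(4))
# front face
m=np.zeros(g.shape,np.uint8); seed=(230,90); print("seed",P[seed[1],seed[0]],g[seed[1],seed[0]])
ok=np.zeros((400,640),bool); ok[60:145,205:255]=1
S=P[75:125,225:240].reshape(-1,3)
for _ in range(4):
    c=S.mean(0); n=np.linalg.svd(S-c,full_matrices=False)[2][2]; n*=-np.sign(n[2]) if n[2]<0 else 1
    d=(P-c)@n; sel=ok&(abs(d)<.003)&(P[...,2]>.01)&(im["depth"]>0)
    lab=cv2.connectedComponents(sel.astype(np.uint8))[1]; sel=lab==lab[100,232]; S=P[sel]
print("n",n.round(3),"tilt",np.degrees(np.arcsin(n[2])).round(1),"yaw",np.degrees(np.arctan2(-n[1],-n[0])).round(1),sel.sum())
k=cv2.findContours(sel.astype(np.uint8),0,2)[0]; print(cv2.minAreaRect(max(k,key=len)))
a=np.cross(n,[0,0,1]);a/=np.linalg.norm(a); up=np.cross(a,n); up*=np.sign(up[2])
q=np.c_[(S-c)@a,(S-c)@up].astype(np.float32); r=cv2.minAreaRect(q); print("rect",r, "centre",(c+a*r[0][0]+up*r[0][1]).round(4),"a",a.round(3),"up",up.round(3), "top",q[:,1].max(),S[:,2].max())
for lo in np.arange(-.05,.05,.02):
    w=q[(q[:,1]>lo)&(q[:,1]<lo+.02),0]; print(lo.round(2),np.percentile(w,[1,50,99]).round(4))
cv2.imwrite("pics/zc.png",cv2.resize(im["pixels"][30:200,190:310],None,fx=5,fy=5,interpolation=2)[:600*2].copy()[:850][0:600])
z=im["pixels"][110:190,200:300]; z=cv2.resize(z,None,fx=7,fy=7,interpolation=2)
cv2.imwrite("pics/zc.png",z)
E
```

```text
plate (262, 75) [ 0.413  -0.2493  0.0055]
plate (290, 62) [ 0.4042 -0.2184  0.0054]
plate (340, 48) [ 0.3978 -0.1676  0.0053]
plate (328, 238) [ 0.5868 -0.214   0.0052]
plate (260, 80) [ 0.4176 -0.251   0.0075]
corner [ 0.4099 -0.2596  0.004 ]
corner [ 0.3917 -0.1619  0.004 ]
corner [ 0.5942 -0.2221  0.004 ]
seed [ 0.45492469 -0.21030371  0.07587327] 129
n [ 0.716  0.267 -0.645] tilt -40.2 yaw -159.6 2222
((234.5, 102.0), (84.0, 39.0), 90.0)
rect ((-0.006359081715345383, -0.0067249685525894165), (0.11342177540063858, 0.04675212502479553), 84.89945983886719) centre [ 0.4617 -0.201   0.0881] a [ 0.349 -0.937  0.   ] up [0.605 0.225 0.764] top 0.050082948 0.13116185288375942
-0.05 [-0.0319 -0.0071  0.0108]
-0.03 [-0.0179 -0.0026  0.0128]
-0.01 [-0.0161 -0.0005  0.0152]
0.01 [-0.014   0.0017  0.0173]
0.03 [-0.0118  0.0035  0.0196]
```

View pics/zc.png

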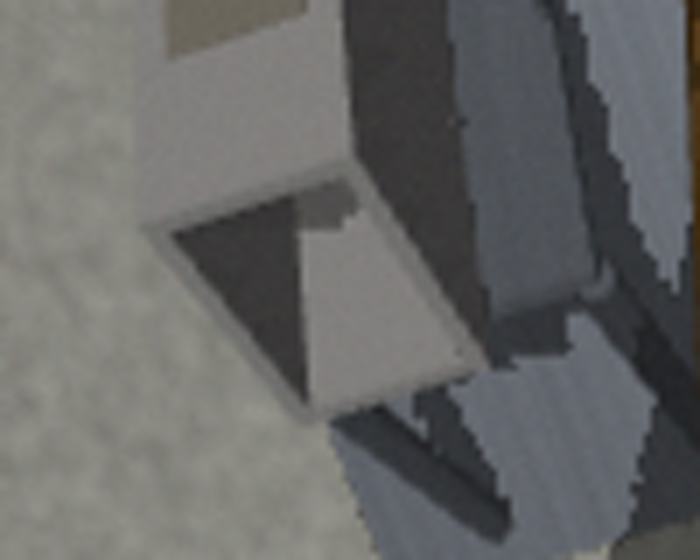

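Zoom: the mouth's outer rim corners at (148,228), (352,157), (487,362), (310,420) in the crop. I'll triangulate these with the top view and fit the mouth position.

```bash
cat > c.py <<'E'
from h import *
from scipy.optimize import least_squares
im=load("wrist3");t=load("top0");P=cloud(im);Q=cloud(t)
W=np.array([(148,228),(352,157),(487,362),(310,420)])/7+(200,110)-.4   # FL(-y) FR(+y) BR(+y) BL(-y)
T=np.array([(282,165),(224,172),(198,122),(250,115)])/5+(375,150)-.4
for w,q in zip(W,T): print("tri",*[np.round(x,4) for x in tri(im,w,t,q)])
C=np.array([(-23.5,-15.5,0),(-23.5,15.5,0),(23.5,15.5,0),(23.5,-15.5,0)])/1000
def Rs(yaw,tilt=np.radians(40)):
    c,s=np.cos(yaw),np.sin(yaw); return np.array([[c,-s,0],[s,c,0],[0,0,1]])@np.array([[np.cos(tilt),0,np.sin(tilt)],[0,1,0],[-np.sin(tilt),0,np.cos(tilt)]])
def proj(I,X):
    c=(X-I["pose"][:3,3])@I["pose"][:3,:3]; return np.c_[c[:,0]/c[:,2]*I["fx"]+I["cx"],c[:,1]/c[:,2]*I["fy"]+I["cy"]]
for nm,l in(("wrist",[(im,W)]),("top",[(t,T)]),("both",[(im,W),(t,T)])):
  for fy in (None,.192):
    f=lambda p:np.concatenate([(proj(I,p[:3]+C@Rs(fy or p[3]).T)-U).ravel() for I,U in l])
    r=least_squares(f,[.52,-.19,.13,.19]); print(nm,r.x[:3].round(4),np.degrees(r.x[3] if not fy else fy).round(1),"rms px",np.sqrt((r.fun**2).mean()).round(2))
# plate frame: near-left,near-right,far-left corners at x=-80,-80,110, y=-50,50,-50
K=np.array([(-80,-50),(-80,50),(110,-50)])/1000
k=np.array([plane(im,(u/1.25-.4,v/1.25-.4),.0045)[:2] for u,v in((251,73),(345,40),(322,244))])
K0=K-K.mean(0);k0=k-k.mean(0); y=np.arctan2((K0[:,0]*k0[:,1]-K0[:,1]*k0[:,0]).sum(),(K0*k0).sum())
c,s=np.cos(y),np.sin(y); o=k.mean(0)-np.array([[c,-s],[s,c]])@K.mean(0); print("stand origin",o.round(4),"yaw",np.degrees(y).round(2))
E
python3 c.py
```

```text
tri [ 0.5017 -0.2121  0.1304] 0.001
tri [ 0.4952 -0.1814  0.141 ] 0.0002
tri [ 0.5278 -0.1751  0.1132] 0.001
tri [ 0.5347 -0.204   0.1031] 0.0014
wrist [ 0.5179 -0.199   0.1004] 12.1 rms px 0.23
wrist [ 0.5178 -0.1988  0.1011] 11.0 rms px 0.38
top [ 0.5466 -0.2177  0.0051] 10.3 rms px 0.36
top [ 0.5473 -0.2182  0.0025] 11.0 rms px 0.37
both [ 0.5173 -0.197   0.107 ] 11.6 rms px 0.66
both [ 0.5173 -0.1969  0.1072] 11.0 rms px 0.68
stand origin [ 0.4778 -0.1952] yaw 11.23
```

```bash
cat > d.py <<'E'
from c import *
R=Rs(np.radians(11.2)); ex,ey,ez=R.T
s=load("side0")
print("ex",ex.round(3),"ez",ez.round(3))
for nm,I in(("wrist",im),("top",t),("side",s)):
    X=cloud(I); m0=np.array([.5165,-.196,.112])
    L=(X-m0)@R   # cradle-axes coords about assumed mouth
    m=(abs(L[...,1])<.03)&(L[...,2]<-.015)&(L[...,2]>-.09)&(abs(L[...,0]+.0235)<.02)&(X[...,2]>.02)&(I["depth"]>0)
    h,e=np.histogram(L[m][:,0],np.arange(-.044,-.003,.002)); print(nm,"x hist",dict(zip((e[:-1]*1000).round().astype(int).tolist(),h.tolist())))
    x0=np.median(L[m][:,0]); F=m&(abs(L[...,0]-x0)<.004); q=L[F]
    A=np.c_[q[:,1:],np.ones(len(q))]; co=np.linalg.lstsq(A,q[:,0],rcond=None)[0]
    print("  face x",np.median(q[:,0]).round(4),"slopes y,z",co.round(3),"y range by z:")
    for lo in(-.08,-.06,-.04): 
        w=q[(q[:,2]>lo)&(q[:,2]<lo+.02),1]; print("   ",lo,np.percentile(w,[2,98]).round(4) if len(w)>5 else 0)
    # top of front face
    G=(abs(L[...,0]-x0)<.005)&(abs(L[...,1])<.012)&(I["depth"]>0); print("  top z",np.percentile(L[G][:,2],[90,97,100]).round(4))
    # plate height
E
python3 d.py | grep -v tri
python3 - <<'E'
from h import *
im=load("wrist3");P=cloud(im)
z=P[20:40,150:190,2]; print("table z in wrist",np.median(z)); t=load("top0");Q=cloud(t);print(np.median(Q[300:320,400:420,2]))
E
```

```text
wrist [ 0.5179 -0.199   0.1004] 12.1 rms px 0.23
wrist [ 0.5178 -0.1988  0.1011] 11.0 rms px 0.38
top [ 0.5466 -0.2177  0.0051] 10.3 rms px 0.36
top [ 0.5473 -0.2182  0.0025] 11.0 rms px 0.37
both [ 0.5173 -0.197   0.107 ] 11.6 rms px 0.66
both [ 0.5173 -0.1969  0.1072] 11.0 rms px 0.68
stand origin [ 0.4778 -0.1952] yaw 11.23
ex [ 0.751  0.149 -0.643] ez [0.631 0.125 0.766]
wrist x hist {-44: 0, -42: 0, -40: 0, -38: 0, -36: 0, -34: 0, -32: 0, -30: 0, -28: 406, -26: 986, -24: 29, -22: 37, -20: 34, -18: 31, -16: 32, -14: 33, -12: 31, -10: 30, -8: 28, -6: 29}
  face x -0.0257 slopes y,z [ 0.02  -0.003 -0.026] y range by z:
    -0.08 [-0.0143  0.0162]
    -0.06 [-0.0144  0.0161]
    -0.04 [-0.0146  0.0161]
  top z [-0.0048  0.0018  0.0035]
top x hist {-44: 0, -42: 0, -40: 0, -38: 0, -36: 0, -34: 1, -32: 17, -30: 78, -28: 120, -26: 70, -24: 19, -22: 5, -20: 3, -18: 8, -16: 13, -14: 0, -12: 1, -10: 4, -8: 11, -6: 7}
  face x -0.0271 slopes y,z [ 0.028  0.005 -0.027] y range by z:
    -0.08 [-0.0126  0.0173]
    -0.06 [-0.0128  0.0175]
    -0.04 [-0.0126  0.0171]
  top z [-0.0068  0.0013  0.005 ]
side x hist {-44: 0, -42: 0, -40: 0, -38: 0, -36: 0, -34: 0, -32: 6, -30: 52, -28: 138, -26: 165, -24: 76, -22: 14, -20: 13, -18: 10, -16: 15, -14: 17, -12: 17, -10: 12, -8: 18, -6: 9}
  face x -0.0255 slopes y,z [-0.001 -0.005 -0.026] y range by z:
    -0.08 [-0.0167  0.014 ]
    -0.06 [-0.0164  0.0145]
    -0.04 [-0.0169  0.0132]
  top z [-0.0089 -0.0008  0.003 ]
table z in wrist -0.0012570167900330664
2.2775388214824055e-05
```

```bash
cat > e.py <<'E'
from h import *
from scipy.spatial.transform import Rotation as Ro
def held(im,st,box):
    q=st["ee_rot"]; R=Ro.from_quat([q[1],q[2],q[3],q[0]]).as_matrix(); p=st["position"]
    hsv=cv2.cvtColor(im["pixels"],cv2.COLOR_BGR2HSV); m=cv2.inRange(hsv,(5,110,30),(22,255,255))>0
    x0,y0,x1,y1=box; k=np.zeros_like(m); k[y0:y1,x0:x1]=1
    L=(cloud(im)-p)@R; m&=k&(abs(L[...,1])<.03)&(abs(L[...,2])<.05)&(im["depth"]>0); L=L[m]
    print("tool-frame rows: x bin, y range, z median")
    for lo in np.arange(-.03,.14,.015):
        w=L[(L[:,0]>lo)&(L[:,0]<lo+.015)]
        if len(w)>10: print(lo.round(3),np.percentile(w[:,1],[2,98]).round(4),np.median(w[:,2]).round(4),len(w))
    print("x extent",np.percentile(L[:,0],[0,.5,99.5,100]).round(4))
    return L
if __name__=="__main__":
    held(load("wrist3"),manip.get_state(),(285,0,350,310))
E
python3 e.py
```

```text
tool-frame rows: x bin, y range, z median
-0.03 [-0.009   0.0088] -0.0107 182
-0.015 [-0.0092  0.0085] -0.0111 749
0.0 [-0.0094  0.0088] -0.011 894
0.015 [-0.01   0.009] -0.011 1013
0.03 [-0.0101  0.0087] -0.0111 1090
0.045 [-0.0103  0.0085] -0.0111 1211
0.06 [-0.0103  0.0086] -0.011 1354
0.075 [-0.0105  0.0082] -0.0111 1495
0.09 [-0.0106  0.0083] -0.0111 1706
0.105 [-0.0107  0.008 ] -0.0111 1896
0.12 [-0.0112  0.0084] -0.0093 26
x extent [-0.0201 -0.0176  0.1197  0.1209]
```

```bash
cat > g.py <<'E'
import sys
from h import *
from scipy.spatial.transform import Rotation as Ro
M=np.array([.516,-.1953,.1155]); YAW=11.4
c,s=np.cos(np.radians(YAW)),np.sin(np.radians(YAW)); k,l=np.cos(np.radians(40)),np.sin(np.radians(40))
R=np.array([[c,-s,0],[s,c,0],[0,0,1]])@np.array([[k,0,l],[0,1,0],[-l,0,k]]); ex,ey,ez=R.T
RT=np.c_[-ez,ey,ex]
def now():
    st=manip.get_state(); q=st["ee_rot"]; return st,Ro.from_quat([q[1],q[2],q[3],q[0]]).as_matrix(),st["position"]
def goto(x,y,tipz,len_=.1295,ty=-.0012,tz=-.0025):
    """lower end centre of baton to cradle coords x,y and tipz above mouth"""
    st,Rn,p=now(); tcp=M+R@[x,y,tipz]-RT@[len_,ty,tz]
    print("target",tcp.round(4),"shift cm",((tcp-p)*100).round(2),"turn deg",np.degrees(Ro.from_matrix(RT@Rn.T).as_rotvec()).round(2))
def tip(len_=.1295,ty=-.0012,tz=-.0025):
    st,Rn,p=now(); w=p+Rn@[len_,ty,tz]; f=R.T@st["contact_force"]
    print("tip in mouth frame mm",((w-M)@R*1000).round(1),"turn err",np.degrees(Ro.from_matrix(RT@Rn.T).as_rotvec()).round(2),"F cradle",f.round(1),"grip",st["gripper_force"],"mm 1 cm along ez:",ez.round(3),"ex",ex.round(3),"ey",ey.round(3))
E
python3 -c "
from g import *
goto(.008,0,.06);goto(.008,0,.015)
tip()"
```

```text
target [ 0.6431 -0.1685  0.2539] shift cm [ 8.4  -4.36 -0.32] turn deg [  2.16 -50.2   16.57]
target [ 0.6147 -0.1742  0.2194] shift cm [ 5.56 -4.93 -3.76] turn deg [  2.16 -50.2   16.57]
tip in mouth frame mm [-144.5   98.8   67. ] turn err [  2.16 -50.2   16.57] F cradle [-0.1  0.2 -0.4] grip 39.112306237220764 mm 1 cm along ez: [0.63  0.127 0.766] ex [ 0.751  0.151 -0.643] ey [-0.198  0.98   0.   ]
```

```bash
python3 -m pendant '[{"jaw":-0.7,"tx":2,"ty":0,"tz":3,"ax":0.4,"ay":-9,"az":3},{"jaw":-0.7,"tx":4,"ty":-1,"tz":4,"ax":0.8,"ay":-18,"az":6},{"jaw":-0.7,"tx":6,"ty":-2,"tz":4,"ax":1.2,"ay":-27,"az":9},{"jaw":-0.7,"tx":8.4,"ty":-3,"tz":4,"ax":1.6,"ay":-36,"az":12},{"jaw":-0.7,"tx":8.4,"ty":-4.4,"tz":3,"ax":2,"ay":-45,"az":15},{"jaw":-0.7,"tx":8.4,"ty":-4.4,"tz":1,"ax":2.2,"ay":-50.2,"az":16.6},{"jaw":-0.7,"tx":8.4,"ty":-4.4,"tz":-0.3,"ax":2.2,"ay":-50.2,"az":16.6},{"jaw":-0.7,"tx":8.4,"ty":-4.4,"tz":-0.3,"ax":2.2,"ay":-50.2,"az":16.6},{"jaw":-0.7,"tx":8.4,"ty":-4.4,"tz":-0.3,"ax":2.2,"ay":-50.2,"az":16.6}]' 40
python3 - <<'E'
from g import *
from e import held
tip(); goto(.008,0,.015)
im=manip.get_image("wrist"); np.savez("wrist4.npz",**im); cv2.imwrite("pics/wrist4.png",im["pixels"])
held(im,manip.get_state(),(0,0,640,400))
E
```

```text
clock: 5.42
position: [0.6682, -0.1386, 0.2969]
ee_rot: [0.377, -0.061, 0.924, 0.024]
contact_force: [-0.3, 0.7, 1.3]
width: 0.0186
gripper_force: 39.2
tip in mouth frame mm [ -8.9  30.7 113.5] turn err [ 0.96 -5.57  3.89] F cradle [-0.9  0.7  0.9] grip 39.156872034072876 mm 1 cm along ez: [0.63  0.127 0.766] ex [ 0.751  0.151 -0.643] ey [-0.198  0.98   0.   ]
target [ 0.6147 -0.1742  0.2194] shift cm [-5.35 -3.56 -7.75] turn deg [ 0.96 -5.57  3.89]
tool-frame rows: x bin, y range, z median
-0.03 [-0.0079  0.0088] -0.0101 113
-0.015 [-0.0086  0.0094] -0.0108 775
0.0 [-0.0087  0.0096] -0.0108 883
0.015 [-0.0092  0.0098] -0.0107 997
0.03 [-0.0093  0.0094] -0.0108 1074
0.045 [-0.0095  0.0092] -0.0108 1183
0.06 [-0.0097  0.0091] -0.0109 1330
0.075 [-0.0099  0.008 ] -0.0109 1400
0.09 [-0.0101  0.0087] -0.0109 1666
0.105 [-0.0102  0.0084] -0.0109 1896
0.12 [-0.0107  0.0085] -0.0105 198
x extent [-0.0184 -0.0163  0.1211  0.1223]
```

View pics/wrist4.png

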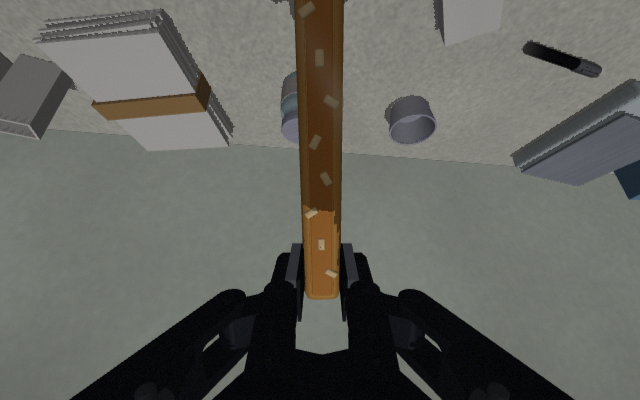

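Baton held straight along the tool's axis (column 320, pads at row 265); the move is still short, so continue.

```bash
python3 -m pendant '[{"jaw":-0.7,"tx":-1,"ty":-2,"tz":-1,"ax":0.5,"ay":-3,"az":2},{"jaw":-0.7,"tx":-2,"ty":-3.5,"tz":-3,"ax":1,"ay":-5.6,"az":3.9},{"jaw":-0.7,"tx":-4,"ty":-3.5,"tz":-5,"ax":1,"ay":-5.6,"az":3.9},{"jaw":-0.7,"tx":-5,"ty":-3.5,"tz":-7,"ax":1,"ay":-5.6,"az":3.9},{"jaw":-0.7,"tx":-5,"ty":-3.5,"tz":-7,"ax":1,"ay":-5.6,"az":3.9},{"jaw":-0.7,"tx":-5,"ty":-3.5,"tz":-7,"ax":1,"ay":-5.6,"az":3.9},{"jaw":-0.7,"tx":-5,"ty":-3.5,"tz":-7,"ax":1,"ay":-5.6,"az":3.9}]' 40
python3 - <<'E'
from g import *
tip(); goto(.007,0,.003)
for n in("top","side"):
    im=manip.get_image(n); np.savez(n+"5.npz",**im)
a=load("top5")["pixels"][130:230,365:455];b=load("side5")["pixels"][170:290,350:470]
cv2.imwrite("pics/m5.png",cv2.hconcat([cv2.resize(a,(400,444),interpolation=2),cv2.resize(b,(444,444),interpolation=2)][::1])[:, :800])
E
```

```text
clock: 6.35
position: [0.6527, -0.1264, 0.2902]
ee_rot: [0.375, -0.059, 0.925, 0.023]
contact_force: [0.3, -0.2, -0.8]
width: 0.019
gripper_force: 39.2
tip in mouth frame mm [-14.9  46.  100.3] turn err [ 1.09 -5.8   4.17] F cradle [ 0.8 -0.3 -0.5] grip 39.1605019569397 mm 1 cm along ez: [0.63  0.127 0.766] ex [ 0.751  0.151 -0.643] ey [-0.198  0.98   0.   ]
target [ 0.6064 -0.1759  0.2109] shift cm [-4.63 -4.95 -7.93] turn deg [ 1.09 -5.8   4.17]
```

View pics/m5.png

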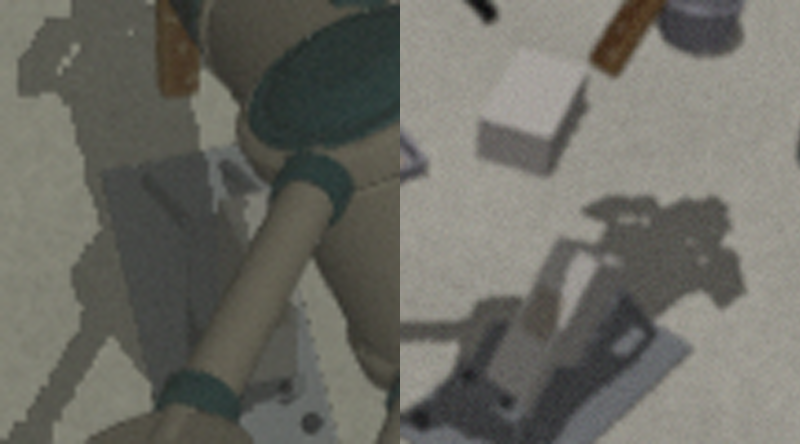

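The baton tip is still well away from the mouth (crop left (178,95), right (608,68)); the arm stalled. Check the joints.

```bash
python3 -c "
from g import *
st=manip.get_state(); print(st['qpos'].round(3),st['qd'].round(2))"
```

```text
[-0.537  0.09   1.86   0.744  0.682 -2.704] [-0. -0. -0. -0.  0.  0.]
```

Joint 6 is at its limit (-2.7): this grasp needs the half-turned tool. I'll lay the baton back where it was and regrasp it turned 180°.

```bash
cat >> g.py <<'E'
def toward(tcp,ang):
    """vertical tool, x axis at angle ang (deg, world)"""
    st,Rn,p=now(); a=np.radians(ang); x=np.array([np.cos(a),np.sin(a),0]); z=np.array([0,0,-1.]); T=np.c_[x,np.cross(z,x),z]
    print("shift",((np.array(tcp)-p)*100).round(2),"turn",np.degrees(Ro.from_matrix(T@Rn.T).as_rotvec()).round(2),"q6",st["qpos"][5].round(2))
E
python3 -c "
from g import *
toward([.5274,.0941,.12],180-6.4)"
```

```text
shift [-12.53  22.07 -17.03] turn [ -0.19  44.21 -12.99] q6 -2.7
```

```bash
python3 -m pendant '[{"jaw":-0.7,"tx":-1,"ty":2,"tz":0,"ax":0,"ay":9,"az":-2.6},{"jaw":-0.7,"tx":-4,"ty":6,"tz":0,"ax":-0.1,"ay":18,"az":-5.2},{"jaw":-0.7,"tx":-7,"ty":11,"tz":0,"ax":-0.1,"ay":27,"az":-7.8},{"jaw":-0.7,"tx":-10,"ty":16,"tz":0,"ax":-0.2,"ay":36,"az":-10.4},{"jaw":-0.7,"tx":-12.5,"ty":20,"tz":-2,"ax":-0.2,"ay":44.2,"az":-13},{"jaw":-0.7,"tx":-12.5,"ty":22.1,"tz":-6,"ax":-0.2,"ay":44.2,"az":-13},{"jaw":-0.7,"tx":-12.5,"ty":22.1,"tz":-11,"ax":-0.2,"ay":44.2,"az":-13},{"jaw":-0.7,"tx":-12.5,"ty":22.1,"tz":-17,"ax":-0.2,"ay":44.2,"az":-13},{"jaw":-0.7,"tx":-12.5,"ty":22.1,"tz":-17,"ax":-0.2,"ay":44.2,"az":-13},{"jaw":-0.7,"tx":-12.5,"ty":22.1,"tz":-17,"ax":-0.2,"ay":44.2,"az":-13}]' 40
python3 -c "
from g import *
toward([.5274,.0941,.0095],180-6.4)"
```

```text
clock: 7.7
position: [0.5295, 0.0947, 0.122]
ee_rot: [0.002, 0.056, 0.998, 0.0]
contact_force: [0.1, 0.1, 0.7]
width: 0.0185
gripper_force: 39.2
shift [ -0.21  -0.06 -11.25] turn [-0.03  0.19  0.03] q6 -1.41
```

```bash
python3 -m pendant '[{"jaw":-0.7,"tx":-0.2,"ty":-0.1,"tz":-4,"ax":0,"ay":0.2,"az":0},{"jaw":-0.7,"tx":-0.2,"ty":-0.1,"tz":-7,"ax":0,"ay":0.2,"az":0},{"jaw":-0.7,"tx":-0.2,"ty":-0.1,"tz":-9,"ax":0,"ay":0.2,"az":0},{"jaw":-0.7,"tx":-0.2,"ty":-0.1,"tz":-10.4,"ax":0,"ay":0.2,"az":0},{"jaw":-0.7,"tx":-0.2,"ty":-0.1,"tz":-10.8,"ax":0,"ay":0.2,"az":0},{"jaw":-0.7,"tx":-0.2,"ty":-0.1,"tz":-11,"ax":0,"ay":0.2,"az":0},{"jaw":-0.7,"tx":-0.2,"ty":-0.1,"tz":-11.2,"ax":0,"ay":0.2,"az":0},{"jaw":-0.7,"tx":-0.2,"ty":-0.1,"tz":-11.3,"ax":0,"ay":0.2,"az":0},{"jaw":-0.7,"tx":-0.2,"ty":-0.1,"tz":-11.3,"ax":0,"ay":0.2,"az":0}]' 40
python3 -c "
from g import *
print(manip.get_state()['contact_force'].round(1))"
```

```text
clock: 8.82
position: [0.5262, 0.0937, 0.0085]
ee_rot: [-0.001, 0.056, 0.998, 0.0]
contact_force: [-1.5, 0.7, 6.7]
width: 0.0186
gripper_force: 40.1
[-1.5  0.7  6.7]
```

```bash
python3 -m pendant '[{"jaw":-0.3,"tx":0,"ty":0,"tz":0,"ax":0,"ay":0,"az":0},{"jaw":0.1,"tx":0,"ty":0,"tz":0,"ax":0,"ay":0,"az":0},{"jaw":0.2,"tx":0,"ty":0,"tz":0,"ax":0,"ay":0,"az":0},{"jaw":0.2,"tx":0,"ty":0,"tz":1.5,"ax":0,"ay":0,"az":0},{"jaw":0.2,"tx":0,"ty":0,"tz":4,"ax":0,"ay":0,"az":0},{"jaw":0.2,"tx":0,"ty":0,"tz":8,"ax":0,"ay":0,"az":-8},{"jaw":0.2,"tx":0,"ty":0,"tz":12,"ax":0,"ay":0,"az":-18},{"jaw":0.2,"tx":0,"ty":0,"tz":14,"ax":0,"ay":0,"az":-28},{"jaw":0.2,"tx":0,"ty":0,"tz":14,"ax":0,"ay":0,"az":-38},{"jaw":0.2,"tx":0,"ty":0,"tz":14,"ax":0,"ay":0,"az":-48}]' 40
python3 -c "
from g import *
print(manip.get_state()['qpos'].round(2)); toward([.5276,.0923,.0080],-6.6)"
```

```text
clock: 10.07
position: [0.5258, 0.0937, 0.1487]
ee_rot: [-0.001, 0.46, 0.888, 0.001]
contact_force: [0.2, -0.6, -0.8]
width: 0.0512
gripper_force: 0.0
[ 0.04  0.28  1.72  0.    1.14 -0.57]
shift [  0.18  -0.14 -14.07] turn [-9.0000e-02  1.8000e-01 -1.3186e+02] q6 -0.57
```

```bash
python3 -m pendant '[{"jaw":0.2,"tx":0,"ty":0,"tz":0,"ax":0,"ay":0,"az":-10},{"jaw":0.2,"tx":0,"ty":0,"tz":0,"ax":0,"ay":0,"az":-20},{"jaw":0.2,"tx":0,"ty":0,"tz":0,"ax":0,"ay":0,"az":-30},{"jaw":0.2,"tx":0,"ty":0,"tz":0,"ax":0,"ay":0,"az":-40},{"jaw":0.2,"tx":0,"ty":0,"tz":0,"ax":0,"ay":0,"az":-50},{"jaw":0.2,"tx":0,"ty":0,"tz":0,"ax":0,"ay":0,"az":-60},{"jaw":0.2,"tx":0,"ty":0,"tz":0,"ax":0,"ay":0,"az":-70},{"jaw":0.2,"tx":0,"ty":0,"tz":0,"ax":0,"ay":0,"az":-80},{"jaw":0.2,"tx":0,"ty":0,"tz":0,"ax":0,"ay":0,"az":-90},{"jaw":0.2,"tx":0,"ty":0,"tz":0,"ax":0,"ay":0,"az":-100}]' 40
python3 -m pendant '[{"jaw":0.2,"tx":0,"ty":0,"tz":-3,"ax":0,"ay":0,"az":-10},{"jaw":0.2,"tx":0,"ty":0,"tz":-6,"ax":0,"ay":0,"az":-20},{"jaw":0.2,"tx":0,"ty":0,"tz":-8,"ax":0,"ay":0,"az":-30},{"jaw":0.2,"tx":0,"ty":0,"tz":-8,"ax":0,"ay":0,"az":-31.7},{"jaw":0.2,"tx":0,"ty":0,"tz":-8,"ax":0,"ay":0,"az":-31.7}]' 40
python3 -c "
from g import *
t=manip.get_image('top')
for b in batons(t,(205,160,340,280)): print(b[0].round(4),b[1].round(4),b[2].round(1))
print(manip.get_state()['qpos'].round(2)); toward([.5276,.0923,.0080],-6.6)"
```

```text
clock: 11.32
position: [0.5256, 0.0936, 0.1482]
ee_rot: [-0.0, 0.976, 0.219, 0.002]
contact_force: [0.2, -0.5, -0.0]
width: 0.051
gripper_force: 0.0
clock: 11.95
position: [0.5264, 0.0937, 0.0684]
ee_rot: [-0.0, 0.999, -0.052, 0.003]
contact_force: [-0.7, -0.0, -0.2]
width: 0.0514
gripper_force: 0.0
[0.4845 0.2557] [0.0781 0.0182] 1.7
[ 0.05  0.36  1.83 -0.    0.95  1.72]
shift [ 0.1  -0.14 -6.05] turn [ 0.    0.35 -0.6 ] q6 1.72
```

```bash
python3 -m pendant '[{"jaw":0.2,"tx":0.1,"ty":0,"tz":-3,"ax":0,"ay":0.3,"az":-0.5},{"jaw":0.2,"tx":0.1,"ty":0,"tz":-5,"ax":0,"ay":0.3,"az":-0.5},{"jaw":0.2,"tx":0.1,"ty":0,"tz":-5.9,"ax":0,"ay":0.3,"az":-0.5},{"jaw":-0.3,"tx":0.1,"ty":0,"tz":-5.9,"ax":0,"ay":0.3,"az":-0.5},{"jaw":-0.7,"tx":0.1,"ty":0,"tz":-5.9,"ax":0,"ay":0.3,"az":-0.5},{"jaw":-0.7,"tx":0.1,"ty":0,"tz":-5.9,"ax":0,"ay":0.3,"az":-0.5},{"jaw":-0.7,"tx":0.1,"ty":0,"tz":-5.9,"ax":0,"ay":0.3,"az":-0.5},{"jaw":-0.7,"tx":0.1,"ty":0,"tz":-5.9,"ax":0,"ay":0.3,"az":-0.5}]' 40
python3 -m pendant '[{"jaw":-0.7,"tx":0,"ty":0,"tz":1,"ax":0,"ay":0,"az":0},{"jaw":-0.7,"tx":0,"ty":0,"tz":4,"ax":0,"ay":0,"az":0},{"jaw":-0.7,"tx":0,"ty":0,"tz":9,"ax":0,"ay":0,"az":0},{"jaw":-0.7,"tx":1.5,"ty":-4,"tz":14,"ax":0,"ay":0,"az":0},{"jaw":-0.7,"tx":3.3,"ty":-8,"tz":18,"ax":0,"ay":0,"az":0},{"jaw":-0.7,"tx":3.3,"ty":-13,"tz":22,"ax":0,"ay":0,"az":0},{"jaw":-0.7,"tx":3.3,"ty":-18,"tz":25,"ax":0,"ay":0,"az":0},{"jaw":-0.7,"tx":3.3,"ty":-22,"tz":25,"ax":0,"ay":0,"az":0},{"jaw":-0.7,"tx":3.3,"ty":-22,"tz":25,"ax":0,"ay":0,"az":0}]' 40
python3 - <<'E'
import re
s=open('g.py').read(); s=s.replace("RT=np.c_[-ez,ey,ex]","RT=np.c_[ez,-ey,ex]").replace("len_=.1295,ty=-.0012,tz=-.0025","len_=-.1295,ty=.0012,tz=-.0025"); open('g.py','w').write(s)
from g import *
from e import held
im=manip.get_image("wrist"); np.savez("wrist6.npz",**im); cv2.imwrite("pics/wrist6.png",im["pixels"])
held(im,manip.get_state(),(250,0,390,400))
tip(); goto(.007,0,.06); goto(.007,0,.015)
E
```

```text
clock: 13.0
position: [0.5275, 0.0937, 0.0092]
ee_rot: [0.0, 0.998, -0.058, 0.0]
contact_force: [0.4, -0.3, 6.3]
width: 0.0187
gripper_force: 41.0
clock: 14.12
position: [0.5592, -0.1291, 0.2586]
ee_rot: [0.001, 0.998, -0.06, -0.001]
contact_force: [0.3, 1.3, -0.3]
width: 0.0188
gripper_force: 40.2
tool-frame rows: x bin, y range, z median
-0.03 [-0.0075  0.0115] -0.0105 755
-0.015 [-0.0073  0.0106] -0.0107 781
0.0 [-0.0074  0.0109] -0.0107 855
0.015 [-0.0074  0.0103] -0.0079 706
x extent [-0.0578 -0.0556  0.0209  0.0211]
tip in mouth frame mm [-145.4   97.4   67.9] turn err [  2.03 -50.29  16.97] F cradle [ 0.4  0.  -1.7] grip 40.22690534591675 mm 1 cm along ez: [0.63  0.127 0.766] ex [ 0.751  0.151 -0.643] ey [-0.198  0.98   0.   ]
target [ 0.6423 -0.1686  0.2546] shift cm [ 8.33 -4.14 -0.36] turn deg [  2.03 -50.29  16.97]
target [ 0.6139 -0.1743  0.2201] shift cm [ 5.49 -4.71 -3.81] turn deg [  2.03 -50.29  16.97]
```

```bash
sed -i 's/len_=-.1295,ty=.0012/len_=-.129,ty=.0005/' g.py; python3 -m pendant '[{"jaw":-0.7,"tx":2,"ty":0,"tz":3,"ax":0.4,"ay":-9,"az":3},{"jaw":-0.7,"tx":4,"ty":-1,"tz":4,"ax":0.8,"ay":-18,"az":6},{"jaw":-0.7,"tx":6,"ty":-2,"tz":4,"ax":1.2,"ay":-27,"az":9},{"jaw":-0.7,"tx":8.3,"ty":-3,"tz":4,"ax":1.6,"ay":-36,"az":12},{"jaw":-0.7,"tx":8.3,"ty":-4.1,"tz":3,"ax":2,"ay":-45,"az":15},{"jaw":-0.7,"tx":8.3,"ty":-4.1,"tz":1,"ax":2,"ay":-50.3,"az":17},{"jaw":-0.7,"tx":8.3,"ty":-4.1,"tz":-0.4,"ax":2,"ay":-50.3,"az":17},{"jaw":-0.7,"tx":8.3,"ty":-4.1,"tz":-0.4,"ax":2,"ay":-50.3,"az":17},{"jaw":-0.7,"tx":8.3,"ty":-4.1,"tz":-0.4,"ax":2,"ay":-50.3,"az":17},{"jaw":-0.7,"tx":8.3,"ty":-4.1,"tz":-0.4,"ax":2,"ay":-50.3,"az":17}]' 40
python3 - <<'E'
from g import *
tip(); goto(.007,0,.01); print(manip.get_state()["qpos"].round(2))
E
```

```text
clock: 15.42
position: [0.6436, -0.167, 0.2561]
ee_rot: [-0.04, 0.901, 0.092, 0.422]
contact_force: [-0.7, 0.1, -0.3]
width: 0.0186
gripper_force: 40.2
tip in mouth frame mm [ 7.6  1.3 62.7] turn err [ 0.25  0.21 -0.17] F cradle [-0.3  0.3 -0.7] grip 40.22625982761383 mm 1 cm along ez: [0.63  0.127 0.766] ex [ 0.751  0.151 -0.643] ey [-0.198  0.98   0.   ]
target [ 0.6106 -0.1757  0.2159] shift cm [-3.3  -0.87 -4.03] turn deg [ 0.25  0.21 -0.17]
[-0.7   0.15  1.96  1.11  0.74 -0.09]
```

```bash
python3 -m pendant '[{"jaw":-0.7,"tx":-1.5,"ty":-0.4,"tz":-2,"ax":0,"ay":0,"az":0},{"jaw":-0.7,"tx":-3,"ty":-0.8,"tz":-3.7,"ax":0.2,"ay":0.2,"az":-0.2},{"jaw":-0.7,"tx":-3.3,"ty":-0.9,"tz":-4,"ax":0.2,"ay":0.2,"az":-0.2},{"jaw":-0.7,"tx":-3.3,"ty":-0.9,"tz":-4,"ax":0.2,"ay":0.2,"az":-0.2}]' 40
cat > s.py <<'E'
from g import *
def look(n,box):
    im=manip.get_image(n); X=cloud(im); L=(X-M)@R
    hsv=cv2.cvtColor(im["pixels"],cv2.COLOR_BGR2HSV); b=cv2.inRange(hsv,(5,100,30),(24,255,255))>0
    b&=(abs(L[...,1])<.03)&(abs(L[...,0])<.05)&(L[...,2]>-.01)&(L[...,2]<.2)&(im["depth"]>0)
    for lo in(0,.01,.02,.03,.045,.06,.08,.1):
        w=L[b&(L[...,2]>lo)&(L[...,2]<lo+.01)]
        if len(w)>4: print(n,lo,"y",np.percentile(w[:,1],[5,95]).round(4),"x",np.percentile(w[:,0],[5,50,95]).round(4),len(w))
    print(n,"z min",L[b][:,2].min().round(4) if b.any() else None)
    F=(abs(L[...,1])<.03)&(L[...,2]<-.02)&(L[...,2]>-.08)&(abs(L[...,0]+.0235)<.005)&(im["depth"]>0); w=L[F]
    if len(w)>30: print("  carton face y",np.percentile(w[:,1],[2,98]).round(4),"x",np.median(w[:,0]).round(4))
    np.savez(n+"7.npz",**im)
if __name__=="__main__":
    tip(); look("side",0); look("top",0); goto(.007,0,-.01)
E
python3 s.py
```

```text
clock: 15.92
position: [0.6103, -0.1766, 0.2153]
ee_rot: [-0.042, 0.902, 0.089, 0.42]
contact_force: [-0.4, -0.7, -0.7]
width: 0.019
gripper_force: 40.2
tip in mouth frame mm [ 6.9 -0.6  9.2] turn err [-0.   -0.04  0.12] F cradle [ 0.  -0.6 -0.8] grip 40.23625373840332 mm 1 cm along ez: [0.63  0.127 0.766] ex [ 0.751  0.151 -0.643] ey [-0.198  0.98   0.   ]
side 0.01 y [-0.0129  0.0015] x [-0.0037 -0.0008  0.0027] 28
side 0.02 y [-0.0127  0.0018] x [-0.0051 -0.0008  0.0026] 32
side 0.03 y [-0.0126  0.0019] x [-0.0038 -0.001   0.0015] 33
side 0.045 y [-0.0126  0.0024] x [-0.0045 -0.0007  0.0038] 34
side 0.06 y [-0.0118  0.0017] x [-0.003   0.0003  0.004 ] 33
side 0.08 y [-0.0131  0.0027] x [-0.0035 -0.0006  0.0025] 35
side 0.1 y [-0.0125  0.0038] x [-0.0031 -0.      0.0037] 37
side z min 0.0116
  carton face y [-0.0173  0.0135] x -0.0232
top 0.01 y [-0.0041  0.0035] x [-0.0052 -0.0041  0.0001] 7
top 0.02 y [-0.0061  0.0083] x [-0.005  -0.0016  0.0009] 17
top z min 0.0133
  carton face y [-0.0133  0.0167] x -0.0247
target [ 0.598  -0.1783  0.2006] shift cm [-1.25 -0.16 -1.5 ] turn deg [ 0.03 -0.01  0.1 ]
```

```bash
python3 -m pendant '[{"jaw":-0.7,"tx":0,"ty":0.1,"tz":0,"ax":0,"ay":0,"az":0},{"jaw":-0.7,"tx":-0.35,"ty":0,"tz":-0.45,"ax":0,"ay":0,"az":0},{"jaw":-0.7,"tx":-0.6,"ty":-0.05,"tz":-0.75,"ax":0,"ay":0,"az":0},{"jaw":-0.7,"tx":-0.8,"ty":-0.1,"tz":-1,"ax":0,"ay":0,"az":0}]' 40; python3 -c "
from g import *
tip(); goto(.007,.0005,-.03)"
```

```text
clock: 16.52
position: [0.6013, -0.1774, 0.2038]
ee_rot: [-0.042, 0.902, 0.089, 0.42]
contact_force: [0.0, 0.6, -0.0]
width: 0.0189
gripper_force: 40.2
tip in mouth frame mm [ 7.2  0.6 -5.4] turn err [-0.06 -0.14  0.13] F cradle [0.1 0.6 0.1] grip 40.23707091808319 mm 1 cm along ez: [0.63  0.127 0.766] ex [ 0.751  0.151 -0.643] ey [-0.198  0.98   0.   ]
target [ 0.5853 -0.1803  0.1852] shift cm [-1.59 -0.29 -1.85] turn deg [-0.06 -0.14  0.13]
```

```bash
python3 -m pendant '[{"jaw":-0.7,"tx":-0.2,"ty":0,"tz":-0.25,"ax":0,"ay":0,"az":0},{"jaw":-0.7,"tx":-0.4,"ty":-0.05,"tz":-0.5,"ax":0,"ay":0,"az":0},{"jaw":-0.7,"tx":-0.6,"ty":-0.1,"tz":-0.75,"ax":0,"ay":0,"az":0}]' 40; python3 -c "
from g import *
tip(); goto(.007,.0005,-.03)"
```

```text
clock: 16.9
position: [0.5954, -0.1784, 0.1965]
ee_rot: [-0.042, 0.902, 0.089, 0.42]
contact_force: [-0.2, 0.4, -0.8]
width: 0.0189
gripper_force: 40.2
tip in mouth frame mm [  7.4   0.6 -14.8] turn err [-0.04 -0.12  0.12] F cradle [ 0.4  0.4 -0.7] grip 40.236727595329285 mm 1 cm along ez: [0.63  0.127 0.766] ex [ 0.751  0.151 -0.643] ey [-0.198  0.98   0.   ]
target [ 0.5853 -0.1803  0.1852] shift cm [-1.01 -0.19 -1.13] turn deg [-0.04 -0.12  0.12]
```

It has entered with no contact. Continue down in 7 mm rows.

```bash
python3 -m pendant '[{"jaw":-0.7,"tx":-0.44,"ty":-0.09,"tz":-0.54,"ax":0,"ay":0,"az":0},{"jaw":-0.7,"tx":-0.88,"ty":-0.18,"tz":-1.08,"ax":0,"ay":0,"az":0},{"jaw":-0.7,"tx":-1.32,"ty":-0.27,"tz":-1.6,"ax":0,"ay":0,"az":0},{"jaw":-0.7,"tx":-1.76,"ty":-0.36,"tz":-2.1,"ax":0,"ay":0,"az":0},{"jaw":-0.7,"tx":-1.9,"ty":-0.38,"tz":-2.3,"ax":0,"ay":0,"az":0}]' 40; python3 -c "
from g import *
tip(); goto(.007,.0005,-.085)"
```

```text
clock: 17.52
position: [0.5761, -0.1822, 0.1731]
ee_rot: [-0.042, 0.902, 0.089, 0.419]
contact_force: [-0.6, 0.2, -0.2]
width: 0.019
gripper_force: 40.2
tip in mouth frame mm [  7.3   0.8 -45.3] turn err [-0.08 -0.15  0.14] F cradle [-0.3  0.3 -0.5] grip 40.237353444099426 mm 1 cm along ez: [0.63  0.127 0.766] ex [ 0.751  0.151 -0.643] ey [-0.198  0.98   0.   ]
target [ 0.5507 -0.1873  0.1431] shift cm [-2.55 -0.51 -3.  ] turn deg [-0.08 -0.15  0.14]
```

```bash
python3 -m pendant '[{"jaw":-0.7,"tx":-0.44,"ty":-0.09,"tz":-0.53,"ax":0,"ay":0,"az":0},{"jaw":-0.7,"tx":-0.88,"ty":-0.18,"tz":-1.06,"ax":0,"ay":0,"az":0},{"jaw":-0.7,"tx":-1.32,"ty":-0.27,"tz":-1.6,"ax":0,"ay":0,"az":0},{"jaw":-0.7,"tx":-1.76,"ty":-0.36,"tz":-2.1,"ax":0,"ay":0,"az":0},{"jaw":-0.7,"tx":-2.2,"ty":-0.45,"tz":-2.65,"ax":0,"ay":0,"az":0},{"jaw":-0.7,"tx":-2.6,"ty":-0.52,"tz":-3.1,"ax":0,"ay":0,"az":0},{"jaw":-0.7,"tx":-2.8,"ty":-0.57,"tz":-3.4,"ax":0,"ay":0,"az":0}]' 40; python3 -c "
from g import *
tip(); goto(.007,.0005,-.1)"
```

```text
clock: 18.4
position: [0.5482, -0.1879, 0.1393]
ee_rot: [-0.042, 0.902, 0.089, 0.42]
contact_force: [-0.7, 0.1, 0.1]
width: 0.0189
gripper_force: 40.2
tip in mouth frame mm [  7.3   0.7 -89.5] turn err [-0.06 -0.13  0.13] F cradle [-0.5  0.2 -0.3] grip 40.23720860481262 mm 1 cm along ez: [0.63  0.127 0.766] ex [ 0.751  0.151 -0.643] ey [-0.198  0.98   0.   ]
target [ 0.5412 -0.1892  0.1316] shift cm [-0.7  -0.13 -0.77] turn deg [-0.06 -0.13  0.13]
```

```bash
python3 -m pendant '[{"jaw":-0.7,"tx":-0.2,"ty":-0.04,"tz":-0.23,"ax":0,"ay":0,"az":0},{"jaw":-0.7,"tx":-0.38,"ty":-0.08,"tz":-0.46,"ax":0,"ay":0,"az":0},{"jaw":-0.7,"tx":-0.57,"ty":-0.11,"tz":-0.69,"ax":0,"ay":0,"az":0},{"jaw":-0.7,"tx":-0.63,"ty":-0.13,"tz":-0.77,"ax":0,"ay":0,"az":0}]' 40; python3 -c "
from g import *
tip()"; python3 -m pendant '[{"jaw":-0.7,"tx":-0.06,"ty":-0.01,"tz":-0.08,"ax":0,"ay":0,"az":0},{"jaw":-0.7,"tx":-0.13,"ty":-0.03,"tz":-0.15,"ax":0,"ay":0,"az":0}]' 40; python3 -c "
from g import *
tip()"
```

```text
clock: 18.9
position: [0.5421, -0.1891, 0.1318]
ee_rot: [-0.042, 0.902, 0.089, 0.42]
contact_force: [0.2, -0.7, 0.3]
width: 0.0188
gripper_force: 40.2
tip in mouth frame mm [  7.3   0.7 -99.3] turn err [-0.06 -0.13  0.12] F cradle [-0.2 -0.7  0.3] grip 40.236815214157104 mm 1 cm along ez: [0.63  0.127 0.766] ex [ 0.751  0.151 -0.643] ey [-0.198  0.98   0.   ]
clock: 19.15
position: [0.541, -0.1895, 0.1305]
ee_rot: [-0.042, 0.902, 0.089, 0.42]
contact_force: [-0.3, 0.1, 0.0]
width: 0.0187
gripper_force: 40.2
tip in mouth frame mm [   7.2    0.5 -101. ] turn err [-0.03 -0.11  0.11] F cradle [-0.3  0.2 -0.2] grip 40.23589253425598 mm 1 cm along ez: [0.63  0.127 0.766] ex [ 0.751  0.151 -0.643] ey [-0.198  0.98   0.   ]
```

```bash
python3 -m pendant '[{"jaw":-0.7,"tx":-0.06,"ty":-0.01,"tz":-0.08,"ax":0,"ay":0,"az":0},{"jaw":-0.7,"tx":-0.06,"ty":-0.01,"tz":-0.08,"ax":0,"ay":0,"az":0}]' 40; python3 -c "
from g import *
tip()"
```

```text
clock: 19.4
position: [0.5403, -0.1895, 0.1296]
ee_rot: [-0.042, 0.902, 0.089, 0.42]
contact_force: [0.7, -0.8, -0.5]
width: 0.0192
gripper_force: 40.2
tip in mouth frame mm [   7.3    0.7 -102.1] turn err [-0.05 -0.12  0.12] F cradle [ 0.8 -0.9 -0.1] grip 40.23678660392761 mm 1 cm along ez: [0.63  0.127 0.766] ex [ 0.751  0.151 -0.643] ey [-0.198  0.98   0.   ]
```

Step 1 mm per row, watching force between steps.

```bash
python3 -m pendant '[{"jaw":-0.7,"tx":-0.06,"ty":-0.01,"tz":-0.08,"ax":0,"ay":0,"az":0},{"jaw":-0.7,"tx":-0.13,"ty":-0.03,"tz":-0.15,"ax":0,"ay":0,"az":0}]' 40 | grep contact; python3 -c "
from g import *
tip()"|cut -c1-110
```

```text
contact_force: [2.4, 1.6, 2.9]
tip in mouth frame mm [   7.4    0.5 -103.2] turn err [-0.07 -0.02  0.11] F cradle [0.2 1.1 4. ] grip 40.25149
```

```bash
python3 -m pendant '[{"jaw":-0.7,"tx":-0.06,"ty":-0.01,"tz":-0.08,"ax":0,"ay":0,"az":0},{"jaw":-0.7,"tx":-0.06,"ty":-0.01,"tz":-0.08,"ax":0,"ay":0,"az":0}]' 40 | grep contact; python3 -c "
from g import *
tip()"|cut -c1-110
```

```text
contact_force: [3.7, 2.0, 4.3]
tip in mouth frame mm [   7.7    0.3 -103.3] turn err [-0.09  0.09  0.11] F cradle [0.3 1.3 5.9] grip 40.28791
```

```bash
python3 -m pendant '[{"jaw":-0.7,"tx":-0.06,"ty":-0.01,"tz":-0.08,"ax":0,"ay":0,"az":0},{"jaw":-0.7,"tx":-0.06,"ty":-0.01,"tz":-0.08,"ax":0,"ay":0,"az":0}]' 40 | grep contact; python3 -c "
from g import *
tip()"|cut -c1-110
```

```text
contact_force: [4.4, 1.7, 7.5]
tip in mouth frame mm [   7.9    0.2 -103.3] turn err [-0.11  0.2   0.1 ] F cradle [-1.2  0.8  8.8] grip 40.32
```

```bash
python3 -m pendant '[{"jaw":-0.7,"tx":0.06,"ty":0.01,"tz":0.08,"ax":0,"ay":0,"az":0},{"jaw":-0.7,"tx":0.13,"ty":0.03,"tz":0,"ax":0,"ay":0,"az":0},{"jaw":-0.7,"tx":0.21,"ty":0.04,"tz":-0.06,"ax":0,"ay":0,"az":0},{"jaw":-0.7,"tx":0.28,"ty":0.06,"tz":-0.11,"ax":0,"ay":0,"az":0}]' 40 | grep contact; python3 -c "
from g import *
tip()"|cut -c1-110
```

```text
contact_force: [2.0, 1.4, 5.9]
tip in mouth frame mm [  10.5    0.  -103.4] turn err [-0.03  0.07  0.12] F cradle [-2.1  1.   5.9] grip 40.44
```

```bash
python3 -m pendant '[{"jaw":-0.4,"tx":0,"ty":0,"tz":0,"ax":0,"ay":0,"az":0},{"jaw":-0.1,"tx":0,"ty":0,"tz":0,"ax":0,"ay":0,"az":0},{"jaw":0,"tx":0,"ty":0,"tz":0,"ax":0,"ay":0,"az":0},{"jaw":0,"tx":0,"ty":0,"tz":0,"ax":0,"ay":0,"az":0},{"jaw":0,"tx":-1,"ty":-0.2,"tz":0.86,"ax":0,"ay":0,"az":0},{"jaw":0,"tx":-3,"ty":-0.6,"tz":2.6,"ax":0,"ay":0,"az":0},{"jaw":0,"tx":-5,"ty":-1,"tz":5,"ax":0,"ay":0,"az":0},{"jaw":0,"tx":-5,"ty":-1,"tz":10,"ax":0,"ay":0,"az":0},{"jaw":0,"tx":-5,"ty":-1,"tz":14,"ax":0,"ay":0,"az":0}]' 40; python3 -c "
from g import *
from s import look
look('side',0)
t=manip.get_image('top')
for b in batons(t,(205,160,340,280)): print(b[0].round(4),b[1].round(4),b[2].round(1))
a=np.radians(-3.5); tgt=np.array([.4802,.1744])+.055*np.array([np.cos(a),np.sin(a)]); print(tgt); toward([*tgt,.2],-3.5); print(now()[0]['qpos'].round(2))"
```

```text
clock: 21.78
position: [0.4902, -0.1997, 0.267]
ee_rot: [-0.041, 0.902, 0.089, 0.42]
contact_force: [-0.0, -0.9, 0.8]
width: 0.0427
gripper_force: 0.0
side 0 y [-0.011   0.0048] x [-0.0006  0.0029  0.0064] 32
side 0.01 y [-0.0118  0.0038] x [0.0002 0.0029 0.0059] 33
side 0.02 y [-0.0111  0.0019] x [0.0001 0.003  0.007 ] 33
side 0.03 y [-0.0111  0.0037] x [-0.0013  0.0026  0.0074] 33
side z min -0.0011
  carton face y [-0.0175  0.0137] x -0.0233
[0.4845 0.2549] [0.018  0.0778] -0.8
[0.4794 0.1748] [0.0181 0.1473] -3.6
[0.53509741 0.17104233]
shift [ 4.33 37.23 -7.03] turn [ -2.98  50.17 -14.  ] q6 -0.26
[-1.07 -0.01  2.11  1.03  1.02 -0.26]
```

First baton stands against the back wall (top about 45 mm above the mouth). Now the second.

```bash
python3 -m pendant '[{"jaw":0.2,"tx":0,"ty":4,"tz":0,"ax":-0.6,"ay":9,"az":-2.5},{"jaw":0.2,"tx":1,"ty":9,"tz":0,"ax":-1.2,"ay":18,"az":-5},{"jaw":0.2,"tx":2,"ty":15,"tz":0,"ax":-1.8,"ay":27,"az":-7.5},{"jaw":0.2,"tx":3,"ty":21,"tz":0,"ax":-2.4,"ay":36,"az":-10},{"jaw":0.2,"tx":4,"ty":27,"tz":-2,"ax":-2.9,"ay":45,"az":-12.5},{"jaw":0.2,"tx":4.3,"ty":32,"tz":-4,"ax":-3,"ay":50.2,"az":-14},{"jaw":0.2,"tx":4.3,"ty":37.2,"tz":-7,"ax":-3,"ay":50.2,"az":-14},{"jaw":0.2,"tx":4.3,"ty":37.2,"tz":-10,"ax":-3,"ay":50.2,"az":-14},{"jaw":0.2,"tx":4.3,"ty":37.2,"tz":-15,"ax":-3,"ay":50.2,"az":-14},{"jaw":0.2,"tx":4.3,"ty":37.2,"tz":-15,"ax":-3,"ay":50.2,"az":-14}]' 40; python3 -c "
from g import *
toward([.5345,.171,.0085],-3.5)"
```

```text
clock: 23.12
position: [0.5303, 0.1743, 0.1104]
ee_rot: [-0.002, 0.999, -0.032, -0.007]
contact_force: [0.4, -0.2, 1.3]
width: 0.0513
gripper_force: 0.0
shift [  0.42  -0.33 -10.19] turn [-0.29 -0.76  0.17] q6 1.82
```

```bash
python3 -m pendant '[{"jaw":0.2,"tx":0.3,"ty":-0.2,"tz":-4,"ax":-0.2,"ay":-0.5,"az":0.2},{"jaw":0.2,"tx":0.3,"ty":-0.2,"tz":-7,"ax":-0.2,"ay":-0.5,"az":0.2},{"jaw":0.2,"tx":0.3,"ty":-0.2,"tz":-8,"ax":-0.2,"ay":-0.5,"az":0.2},{"jaw":0.2,"tx":0.3,"ty":-0.2,"tz":-8,"ax":-0.2,"ay":-0.5,"az":0.2}]' 40; python3 -c "
from g import *
toward([.5345,.171,.0088],-3.5)"
```

```text
clock: 23.62
position: [0.5361, 0.1704, 0.0347]
ee_rot: [-0.001, 0.999, -0.032, 0.001]
contact_force: [0.4, -0.3, 0.1]
width: 0.0514
gripper_force: 0.0
shift [-0.16  0.06 -2.59] turn [-0.13  0.14  0.16] q6 1.82
```

```bash
python3 -m pendant '[{"jaw":0.2,"tx":-0.1,"ty":0.1,"tz":-1.5,"ax":-0.1,"ay":0.1,"az":0.2},{"jaw":0.2,"tx":-0.1,"ty":0.1,"tz":-2.6,"ax":-0.1,"ay":0.1,"az":0.2},{"jaw":0,"tx":-0.1,"ty":0.1,"tz":-2.6,"ax":-0.1,"ay":0.1,"az":0.2},{"jaw":-0.4,"tx":-0.1,"ty":0.1,"tz":-2.6,"ax":-0.1,"ay":0.1,"az":0.2},{"jaw":-0.7,"tx":-0.1,"ty":0.1,"tz":-2.6,"ax":-0.1,"ay":0.1,"az":0.2},{"jaw":-0.7,"tx":-0.1,"ty":0.1,"tz":-2.6,"ax":-0.1,"ay":0.1,"az":0.2},{"jaw":-0.7,"tx":-0.1,"ty":0.1,"tz":-2.6,"ax":-0.1,"ay":0.1,"az":0.2},{"jaw":-0.7,"tx":-0.1,"ty":0.1,"tz":-2.6,"ax":-0.1,"ay":0.1,"az":0.2}]' 40
python3 -m pendant '[{"jaw":-0.7,"tx":0,"ty":0,"tz":1,"ax":0,"ay":0,"az":0},{"jaw":-0.7,"tx":0,"ty":0,"tz":4,"ax":0,"ay":0,"az":0},{"jaw":-0.7,"tx":0,"ty":0,"tz":9,"ax":0,"ay":0,"az":0},{"jaw":-0.7,"tx":1.5,"ty":-4,"tz":14,"ax":0,"ay":0,"az":0},{"jaw":-0.7,"tx":3,"ty":-9,"tz":18,"ax":0,"ay":0,"az":0},{"jaw":-0.7,"tx":3,"ty":-14,"tz":23,"ax":0,"ay":0,"az":0},{"jaw":-0.7,"tx":3,"ty":-19,"tz":26,"ax":0,"ay":0,"az":0},{"jaw":-0.7,"tx":3,"ty":-24,"tz":26,"ax":0,"ay":0,"az":0},{"jaw":-0.7,"tx":3,"ty":-28,"tz":26,"ax":0,"ay":0,"az":0},{"jaw":-0.7,"tx":3,"ty":-28,"tz":26,"ax":0,"ay":0,"az":0}]' 40
python3 - <<'E'
from g import *
from e import held
im=manip.get_image("wrist"); np.savez("wrist8.npz",**im)
held(im,manip.get_state(),(250,0,390,400))
goto(-.0085,0.0007,.09)
E
```

```text
clock: 24.62
position: [0.5361, 0.1716, 0.01]
ee_rot: [-0.001, 1.0, -0.03, 0.002]
contact_force: [-0.8, -0.0, 4.7]
width: 0.0187
gripper_force: 40.4
clock: 25.88
position: [0.5652, -0.1112, 0.2694]
ee_rot: [-0.0, 0.999, -0.032, 0.001]
contact_force: [-0.0, -0.0, -0.6]
width: 0.0188
gripper_force: 39.8
tool-frame rows: x bin, y range, z median
-0.03 [-0.0076  0.011 ] -0.0096 712
-0.015 [-0.0072  0.0107] -0.0097 774
0.0 [-0.0074  0.0109] -0.0096 872
0.015 [-0.0073  0.0107] -0.0068 662
x extent [-0.0585 -0.0566  0.0203  0.0207]
target [ 0.6493 -0.1672  0.2871] shift cm [ 8.42 -5.78  1.78] turn deg [  3.3  -49.93  14.02]
```

```bash
sed -i 's/len_=-.129,ty=.0005,tz=-.0025/len_=-.1293,ty=.0005,tz=-.0014/' g.py; python3 -m pendant '[{"jaw":-0.7,"tx":2,"ty":0,"tz":3,"ax":0.6,"ay":-9,"az":2.5},{"jaw":-0.7,"tx":4,"ty":-1,"tz":4,"ax":1.2,"ay":-18,"az":5},{"jaw":-0.7,"tx":6,"ty":-2,"tz":4,"ax":1.8,"ay":-27,"az":7.5},{"jaw":-0.7,"tx":8.4,"ty":-3,"tz":4,"ax":2.4,"ay":-36,"az":10},{"jaw":-0.7,"tx":8.4,"ty":-5,"tz":4,"ax":2.9,"ay":-45,"az":12.6},{"jaw":-0.7,"tx":8.4,"ty":-5.8,"tz":3,"ax":3.3,"ay":-49.9,"az":14},{"jaw":-0.7,"tx":8.4,"ty":-5.8,"tz":1.8,"ax":3.3,"ay":-49.9,"az":14},{"jaw":-0.7,"tx":8.4,"ty":-5.8,"tz":1.8,"ax":3.3,"ay":-49.9,"az":14},{"jaw":-0.7,"tx":8.4,"ty":-5.8,"tz":1.8,"ax":3.3,"ay":-49.9,"az":14},{"jaw":-0.7,"tx":8.4,"ty":-5.8,"tz":1.8,"ax":3.3,"ay":-49.9,"az":14}]' 40
python3 -c "
from g import *
tip(); goto(-.0095,.0005,.055)"
```

```text
clock: 27.18
position: [0.6504, -0.1657, 0.2888]
ee_rot: [-0.041, 0.901, 0.092, 0.421]
contact_force: [0.3, -0.3, -0.5]
width: 0.0187
gripper_force: 39.8
tip in mouth frame mm [-7.2  1.3 91.9] turn err [ 0.19  0.14 -0.14] F cradle [ 0.4 -0.4 -0.2] grip 39.83488619327545 mm 1 cm along ez: [0.63  0.127 0.766] ex [ 0.751  0.151 -0.643] ey [-0.198  0.98   0.   ]
target [ 0.6258 -0.1721  0.2619] shift cm [-2.45 -0.64 -2.69] turn deg [ 0.19  0.14 -0.14]
```

```bash
python3 -m pendant '[{"jaw":-0.7,"tx":-0.7,"ty":-0.3,"tz":-0.5,"ax":0.2,"ay":0.1,"az":-0.1},{"jaw":-0.7,"tx":-1.5,"ty":-0.5,"tz":-1.5,"ax":0.2,"ay":0.1,"az":-0.1},{"jaw":-0.7,"tx":-2.4,"ty":-0.6,"tz":-2.6,"ax":0.2,"ay":0.1,"az":-0.1},{"jaw":-0.7,"tx":-2.4,"ty":-0.6,"tz":-2.6,"ax":0.2,"ay":0.1,"az":-0.1},{"jaw":-0.7,"tx":-2.4,"ty":-0.6,"tz":-2.6,"ax":0.2,"ay":0.1,"az":-0.1}]' 40 | grep cont
python3 -c "
from g import *
from s import look
tip(); look('side',0); goto(-.0095,.0005,.01)"
```

```text
contact_force: [-0.5, -0.6, -0.2]
tip in mouth frame mm [-9.6  0.  55.1] turn err [-0.05  0.    0.07] F cradle [-0.4 -0.5 -0.5] grip 39.834142327308655 mm 1 cm along ez: [0.63  0.127 0.766] ex [ 0.751  0.151 -0.643] ey [-0.198  0.98   0.   ]
side 0 y [-0.0108  0.0038] x [-0.0015  0.0034  0.0063] 31
side 0.01 y [-0.0109  0.0026] x [-0.0004  0.0028  0.0076] 34
side 0.02 y [-0.0106  0.0022] x [0.0003 0.0034 0.0081] 30
side 0.03 y [-0.0107  0.0031] x [0.     0.004  0.0087] 34
side 0.06 y [-0.0115  0.0039] x [-0.0207 -0.0181 -0.0148] 34
side 0.08 y [-0.0115  0.0032] x [-0.0213 -0.0177 -0.0134] 35
side 0.1 y [-0.0111  0.0034] x [-0.0217 -0.0187 -0.0117] 35
side z min -0.0014
  carton face y [-0.0174  0.0133] x -0.0232
target [ 0.5975 -0.1778  0.2274] shift cm [-2.86 -0.51 -3.48] turn deg [-0.04  0.01  0.05]
```

```bash
python3 -m pendant '[{"jaw":-0.7,"tx":-0.6,"ty":-0.05,"tz":-0.8,"ax":0,"ay":0,"az":0},{"jaw":-0.7,"tx":-1.3,"ty":-0.2,"tz":-1.6,"ax":0,"ay":0,"az":0},{"jaw":-0.7,"tx":-2,"ty":-0.34,"tz":-2.45,"ax":0,"ay":0,"az":0},{"jaw":-0.7,"tx":-2.7,"ty":-0.48,"tz":-3.3,"ax":0,"ay":0,"az":0},{"jaw":-0.7,"tx":-2.86,"ty":-0.51,"tz":-3.48,"ax":0,"ay":0,"az":0},{"jaw":-0.7,"tx":-2.86,"ty":-0.51,"tz":-3.48,"ax":0,"ay":0,"az":0}]' 40 | grep cont
python3 -c "
from g import *
from s import look
tip(); goto(-.0093,.0005,-.006)"
```

```text
contact_force: [0.2, -0.2, 0.2]
tip in mouth frame mm [-9.4  1.   9.2] turn err [-0.09 -0.04  0.06] F cradle [ 0.  -0.3  0.3] grip 39.83420670032501 mm 1 cm along ez: [0.63  0.127 0.766] ex [ 0.751  0.151 -0.643] ey [-0.198  0.98   0.   ]
target [ 0.5876 -0.1799  0.215 ] shift cm [-0.95 -0.22 -1.16] turn deg [-0.09 -0.04  0.06]
```

```bash
python3 -m pendant '[{"jaw":-0.7,"tx":-0.2,"ty":-0.07,"tz":-0.25,"ax":0,"ay":0,"az":0},{"jaw":-0.7,"tx":-0.45,"ty":-0.12,"tz":-0.55,"ax":0,"ay":0,"az":0},{"jaw":-0.7,"tx":-0.7,"ty":-0.17,"tz":-0.85,"ax":0,"ay":0,"az":0},{"jaw":-0.7,"tx":-0.9,"ty":-0.21,"tz":-1.1,"ax":0,"ay":0,"az":0}]' 40 | grep cont
python3 -c "
from g import *
tip(); goto(-.0093,.0005,-.02)"
```

```text
contact_force: [0.5, -0.2, -0.7]
tip in mouth frame mm [-9.4  0.9 -5.5] turn err [-0.08 -0.05  0.05] F cradle [ 0.8 -0.3 -0.3] grip 39.83438551425934 mm 1 cm along ez: [0.63  0.127 0.766] ex [ 0.751  0.151 -0.643] ey [-0.198  0.98   0.   ]
target [ 0.5787 -0.1816  0.2043] shift cm [-0.91 -0.2  -1.11] turn deg [-0.08 -0.05  0.05]
```

```bash
python3 -m pendant '[{"jaw":-0.7,"tx":-0.25,"ty":-0.05,"tz":-0.3,"ax":0,"ay":0,"az":0},{"jaw":-0.7,"tx":-0.5,"ty":-0.1,"tz":-0.6,"ax":0,"ay":0,"az":0},{"jaw":-0.7,"tx":-0.75,"ty":-0.15,"tz":-0.92,"ax":0,"ay":0,"az":0}]' 40 | grep cont
python3 -c "
from g import *
tip(); goto(-.0093,.0005,-.06)"
```

```text
contact_force: [-0.4, 0.4, -0.5]
tip in mouth frame mm [ -9.3   0.8 -17.5] turn err [-0.08 -0.05  0.05] F cradle [ 0.   0.5 -0.6] grip 39.83446419239044 mm 1 cm along ez: [0.63  0.127 0.766] ex [ 0.751  0.151 -0.643] ey [-0.198  0.98   0.   ]
target [ 0.5535 -0.1867  0.1737] shift cm [-2.68 -0.55 -3.26] turn deg [-0.08 -0.05  0.05]
```

In freely again; continue, in two checked stages.

```bash
python3 -m pendant '[{"jaw":-0.7,"tx":-0.4,"ty":-0.08,"tz":-0.49,"ax":0,"ay":0,"az":0},{"jaw":-0.7,"tx":-0.8,"ty":-0.16,"tz":-0.97,"ax":0,"ay":0,"az":0},{"jaw":-0.7,"tx":-1.2,"ty":-0.25,"tz":-1.46,"ax":0,"ay":0,"az":0},{"jaw":-0.7,"tx":-1.6,"ty":-0.33,"tz":-1.95,"ax":0,"ay":0,"az":0},{"jaw":-0.7,"tx":-2,"ty":-0.41,"tz":-2.43,"ax":0,"ay":0,"az":0},{"jaw":-0.7,"tx":-2.4,"ty":-0.49,"tz":-2.92,"ax":0,"ay":0,"az":0},{"jaw":-0.7,"tx":-2.68,"ty":-0.55,"tz":-3.26,"ax":0,"ay":0,"az":0}]' 40 | grep cont
python3 -c "
from g import *
tip(); goto(-.0093,.0005,-.096)"
```

```text
contact_force: [0.3, -0.3, -0.6]
tip in mouth frame mm [ -9.4   0.7 -60.2] turn err [-0.09 -0.06  0.06] F cradle [ 0.6 -0.4 -0.2] grip 39.83429253101349 mm 1 cm along ez: [0.63  0.127 0.766] ex [ 0.751  0.151 -0.643] ey [-0.198  0.98   0.   ]
target [ 0.5309 -0.1913  0.1461] shift cm [-2.26 -0.45 -2.74] turn deg [-0.09 -0.06  0.06]
```

```bash
python3 -m pendant '[{"jaw":-0.7,"tx":-0.4,"ty":-0.08,"tz":-0.49,"ax":0,"ay":0,"az":0},{"jaw":-0.7,"tx":-0.8,"ty":-0.16,"tz":-0.97,"ax":0,"ay":0,"az":0},{"jaw":-0.7,"tx":-1.2,"ty":-0.24,"tz":-1.46,"ax":0,"ay":0,"az":0},{"jaw":-0.7,"tx":-1.6,"ty":-0.32,"tz":-1.95,"ax":0,"ay":0,"az":0},{"jaw":-0.7,"tx":-1.9,"ty":-0.38,"tz":-2.31,"ax":0,"ay":0,"az":0},{"jaw":-0.7,"tx":-2.1,"ty":-0.42,"tz":-2.55,"ax":0,"ay":0,"az":0}]' 40 | grep cont
python3 -c "
from g import *
tip(); goto(-.0093,.0005,-.101)"
```

```text
contact_force: [-0.0, 0.5, -0.8]
tip in mouth frame mm [ -9.4   0.7 -93.4] turn err [-0.09 -0.05  0.06] F cradle [ 0.6  0.5 -0.6] grip 39.8340117931366 mm 1 cm along ez: [0.63  0.127 0.766] ex [ 0.751  0.151 -0.643] ey [-0.198  0.98   0.   ]
target [ 0.5277 -0.1919  0.1423] shift cm [-0.48 -0.1  -0.58] turn deg [-0.09 -0.05  0.06]
```

```bash
python3 -m pendant '[{"jaw":-0.7,"tx":-0.12,"ty":-0.03,"tz":-0.15,"ax":0,"ay":0,"az":0},{"jaw":-0.7,"tx":-0.25,"ty":-0.05,"tz":-0.3,"ax":0,"ay":0,"az":0},{"jaw":-0.7,"tx":-0.37,"ty":-0.08,"tz":-0.45,"ax":0,"ay":0,"az":0},{"jaw":-0.7,"tx":-0.45,"ty":-0.09,"tz":-0.55,"ax":0,"ay":0,"az":0},{"jaw":-0.7,"tx":-0.5,"ty":-0.1,"tz":-0.61,"ax":0,"ay":0,"az":0}]' 40 | grep cont
python3 -c "
from g import *
tip()"|cut -c1-110
```

```text
contact_force: [-1.3, 0.3, -0.2]
tip in mouth frame mm [  -9.3    0.8 -101. ] turn err [-0.08 -0.05  0.05] F cradle [-0.8  0.6 -0.9] grip 39.83
```

```bash
python3 -m pendant '[{"jaw":-0.7,"tx":-0.06,"ty":-0.01,"tz":-0.08,"ax":0,"ay":0,"az":0},{"jaw":-0.7,"tx":-0.1,"ty":-0.02,"tz":-0.12,"ax":0,"ay":0,"az":0}]' 40 | grep cont
python3 -c "
from g import *
tip()"|cut -c1-110
```

```text
contact_force: [-0.4, -0.1, 0.2]
tip in mouth frame mm [  -9.3    0.8 -102.6] turn err [-0.07 -0.04  0.04] F cradle [-0.5  0.  -0.1] grip 39.83
```

```bash
python3 -m pendant '[{"jaw":-0.7,"tx":-0.06,"ty":-0.01,"tz":-0.08,"ax":0,"ay":0,"az":0},{"jaw":-0.7,"tx":-0.06,"ty":-0.01,"tz":-0.08,"ax":0,"ay":0,"az":0}]' 40 | grep cont
python3 -c "
from g import *
tip()"|cut -c1-110
```

```text
contact_force: [0.4, -0.4, 0.8]
tip in mouth frame mm [  -9.2    0.7 -103.2] turn err [-0.09 -0.    0.05] F cradle [-0.3 -0.5  0.8] grip 39.86
```

```bash
python3 -m pendant '[{"jaw":-0.7,"tx":-0.06,"ty":-0.01,"tz":-0.08,"ax":0,"ay":0,"az":0},{"jaw":-0.7,"tx":-0.06,"ty":-0.01,"tz":-0.08,"ax":0,"ay":0,"az":0}]' 40 | grep cont
python3 -c "
from g import *
tip()"|cut -c1-110
```

```text
contact_force: [3.2, 0.9, 4.4]
tip in mouth frame mm [  -9.     0.6 -103.3] turn err [-0.1   0.1   0.04] F cradle [-0.3  0.2  5.5] grip 39.90
```

On the floor at the same depth. Ease toward the first baton, then let go and withdraw.

```bash
python3 -m pendant '[{"jaw":-0.7,"tx":0.1,"ty":0.02,"tz":-0.02,"ax":0,"ay":0,"az":0},{"jaw":-0.7,"tx":0.16,"ty":0.03,"tz":-0.08,"ax":0,"ay":0,"az":0},{"jaw":-0.7,"tx":0.19,"ty":0.04,"tz":-0.11,"ax":0,"ay":0,"az":0}]' 40 | grep cont
python3 -c "
from g import *
tip()"|cut -c1-110
python3 -m pendant '[{"jaw":-0.4,"tx":0,"ty":0,"tz":0,"ax":0,"ay":0,"az":0},{"jaw":-0.1,"tx":0,"ty":0,"tz":0,"ax":0,"ay":0,"az":0},{"jaw":0,"tx":0,"ty":0,"tz":0,"ax":0,"ay":0,"az":0},{"jaw":0,"tx":0,"ty":0,"tz":0,"ax":0,"ay":0,"az":0},{"jaw":0,"tx":-1,"ty":-0.2,"tz":0.86,"ax":0,"ay":0,"az":0},{"jaw":0,"tx":-3,"ty":-0.6,"tz":2.6,"ax":0,"ay":0,"az":0},{"jaw":0,"tx":-5,"ty":-1,"tz":5,"ax":0,"ay":0,"az":0},{"jaw":0,"tx":-5,"ty":-1,"tz":10,"ax":0,"ay":0,"az":0},{"jaw":0,"tx":-5,"ty":-1,"tz":14,"ax":0,"ay":0,"az":0}]' 40
python3 -c "
from s import *
look('side',0)
im=manip.get_image('side'); cv2.imwrite('pics/fin.png',cv2.resize(im['pixels'][130:330,210:470],(780,600),interpolation=2))"
```

```text
contact_force: [2.2, 0.8, 6.8]
tip in mouth frame mm [  -6.9    0.5 -103.2] turn err [-0.07  0.05  0.04] F cradle [-2.6  0.3  6.7] grip 40.18
clock: 33.98
position: [0.477, -0.2021, 0.2799]
ee_rot: [-0.042, 0.902, 0.089, 0.42]
contact_force: [0.5, -0.0, -0.8]
width: 0.0427
gripper_force: 0.0
side 0 y [-0.0112  0.0052] x [-0.0187 -0.0145  0.0063] 42
side 0.01 y [-0.0112  0.0041] x [-0.0179 -0.014   0.0068] 48
side 0.02 y [-0.0112  0.0049] x [-0.0173 -0.0131  0.0075] 50
side 0.03 y [-0.0107  0.0046] x [-0.0174 -0.013   0.0074] 51
side z min 0.0017
  carton face y [-0.0172  0.0133] x -0.0235
```

View pics/fin.png

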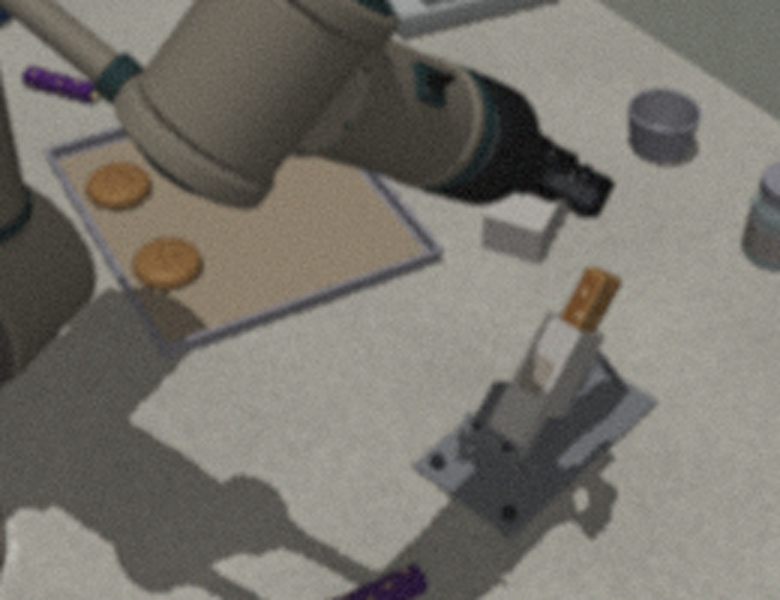

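Both batons stand level in the carton at (592,300); the robot is clear, with the lid and cookies undisturbed.

```bash
python3 -c "
from rig import manip
print(manip.sign_off())"
```

```text
the job is handed in; nothing more can be done
None
```

Both whole batons stand side by side on the carton floor and are let go, and the job is handed in; in the last camera view the cookies and lid looked unmoved, but the arm hid the broken baton, last seen in place on the tray at about 22 s.

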